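# Stack the tins from the tilt-out bin into a pyramid

### The arm

A 7-joint arm with a two-finger parallel gripper is mounted at the origin on the work surface. World frame = base frame: x ahead of the robot, y to its left, z up, the work surface at z = 0. Lengths are in m, angles in rad, forces in N, time in s.
With the tool pointing down it reaches from about 0.425 to 0.875 m from the base axis. Payload 8.4 kg.
Tool frame: the origin (TCP) lies between the finger pads; the fingertips stand 14 mm ahead of it and the grasp point (between the pads) lies 5 mm behind it; z points along the fingers, y is the line along which they close (so a half turn about z gives the same grasp; the last joint's range is limited). The gripper opens to 87 mm and grips with 3 to 60 N. Pads are 19 mm wide; open, the fingers measure 117 mm over their backs; the gripper's body (75 mm by 190 mm) begins 51 mm behind the grasp point.
Start: joints at [-1.22, 0.333, 0.04, 1.465, -0.013, 1.343, -0.059], TCP at [0.283, 0.585, 0.237] pointing down, gripper open.
Joint ranges: [-2.58, 2.58], [-0.38, 2.09], [-1.3, 1.39], [0.25, 2.4], [-1.5, 4.64], [0.08, 2.09], [-2.65, 2.65]. Speed limits (rad/s): [2.22, 2.22, 2.79, 2.79, 3.14, 3.14, 3.14].

### API

Orientations are given as a 3x3 rotation matrix whose columns are the frame's x, y, z axes.
In Python, from plant import state, eyes, workorder gives the robot as it stands.
- The arm moves only by the tool arm_command, never from a script. Its argument "targets" is a list of rows, each a list of 3 entries, a list of its own where there are three numbers: the turn, a rotation vector about the tool's x, y, z normalised to -1 to 1, where 1 is pi rad, then the shift along the tool's x, y, z normalised to -1 to 1, where 1 is 0.8 m, then the opening, from -1 (shut) to 1 (fully open). A call has 1 to 5 rows; each row shifts and turns the commanded pose from where the row before left it, along the tool's axes as they then stand; what a row does not reach is not made up. A row lasts 1/12 s, in which the tool goes at most 41.7 mm and 7.16 degrees, less where a joint would pass 70% of its speed; a pose out of reach is approached as far as the arm can. A call with a number of a shift or a turn outside -1 to 1 is refused whole. A call with a gripper value outside its range is refused whole. The fingers move at their own pace and stop on an object; "force" is the grip in N (left out, the last holds). Time passes only in rows, so rows that do not move let the fingers close. It gives the time, the measured TCP pose, the force, the opening and the grip force at its end, in the units of the state.
- state(): the state, without advancing time (a new reading comes with each control period).
- eyes.camera(name): name is "scene" or "side" or "wrist"; returns the picture (384x512x3 uint8, red, green, blue); there is no depth.
- eyes.camera_params(name): a dict with "fx", "fy", "cx", "cy" (pixels), "extrinsics" (4x4, takes a point from camera to world coordinates). Camera axes: x right, y up, looking along -z (the intrinsics and any distortion apply to the point x, -y, -z); pixel columns grow to the right and rows downward; lengths in m; the calibration is good to about 2 mm. A picture is of the moment at which its call begins: read the wrist's pose just before it. camera_params takes no time and is no camera call; for the wrist camera it gives the pose at the moment of the call.
- workorder.close_job(): hands the job in; it is judged then, once.
The state is a dict: "clock": time; "joint_positions": joint angles; "qd": joint speeds; "joint_efforts": joint torques, N m; "ee_pos": TCP position; "ee_rot": TCP orientation; "wrist_force": force on the tool from outside, world axes, zero at the start; "torque": the same for the moment, N m; "opening": finger opening in m; "grasp_force": force on a finger pad.
Only numpy, scipy, OpenCV 4.12 (cv2) and the standard library are available. Lean on these libraries where they do the work, as an engineer would, in place of code of your own. Each camera call takes 0.05 s, during which the arm holds its last target. There are 200 camera calls.

### The job

Take every food tin out of the beige tilt-out bin and build a pyramid of them lying in the steel rack, axes running from one end lip to the other: three side by side to fill the base, then the others saddled in the gaps of the layer below, up to two and then one on top. Once they are all stacked, push the bin's front panel fully shut. Leave the creamer and the pepper pot in the bin and the things on the counter where they are.

Things in the scene. Friction and masses are not known exactly. Their poses are not given: they have to be found in the camera images.
- tin1: food tin, a steel cylinder 48 mm in diameter and 60 mm long with red label band; origin at its very centre, x along its axis; may be absent
- tin2: food tin, a steel cylinder 48 mm in diameter and 60 mm long with blue label band; origin at its very centre, x along its axis; may be absent
- tin3: food tin, a steel cylinder 48 mm in diameter and 60 mm long with yellow label band; origin at its very centre, x along its axis; may be absent
- tin4: food tin, a steel cylinder 48 mm in diameter and 60 mm long with green label band; origin at its very centre, x along its axis; may be absent
- tin5: food tin, a steel cylinder 48 mm in diameter and 60 mm long with purple label band; origin at its very centre, x along its axis; may be absent
- tin6: food tin, a steel cylinder 48 mm in diameter and 60 mm long with orange label band; origin at its very centre, x along its axis; may be absent
- bin: fixed beige plastic bin; origin under the centre of its floor, front panel on its -x side; level floor 8 mm thick, inside 226 mm (x) by 250 mm (y), walls 5 mm thick, 78 mm above the counter at the back (+x) and ends (+-y). Tins lie on the floor, axes roughly along the bin's y, some 6 mm apart side by side, 50 mm end to end; a creamer and a pepper pot stand among them
- flap (a joint): angle of the bin's tilt-out front panel, rad: 0 upright and shut, grows as it leans outward (bin's -x), starts at 0.4 to 0.75, stays where it is left. The hinge runs along the bin's y through bin (-113, 0, 10) mm; the panel is 246 mm wide, 6 mm thick (outer side) and 84 mm tall from the hinge
- flap_lip (a point): middle of the outer edge of the small lip along the top of the front panel, 83 mm up the panel from the hinge and 12 mm outward of the hinge plane
- rack: low stainless rack fixed to the counter, for tins lying side by side with their axes along the rack's x; origin under the centre of its base; base 4 mm thick, inside 149 mm (y) by 76 mm (x), so that three tins fill it; side walls (+-y) 4 mm thick, tops 40 mm above the counter; end lips (+-x) only 10 mm above the counter
- creamer: small white ceramic creamer, 46 mm across, 60 mm tall, standing in the bin; origin under its base
- pepper_pot: dark wooden pepper pot, 44 mm across, 68 mm tall, standing in the bin; origin under its base
- egg_ring: stainless egg ring, 90 mm across, 20 mm high, on the counter; origin at the centre of its underside
- pinch_bowl: glass pinch bowl, 84 mm across, 38 mm high, on the counter; origin under its base
- turner: teal pancake turner, 270 mm long, lying along its x on the counter
- tongs: locking tongs, 230 mm long, lying along their x on the counter
Mind the look-alikes: they are no part of the job. There is more than one size of the pepper_pot; the one meant has the size given above. What is shaped like the rack but pink is not meant.

How it is judged:
By the outcome, as a careful person would: the job done as asked, in the order asked, and still so for the second after the job is handed in, with the robot touching nothing.
Of tin1, tin2, tin3, tin4, tin5, tin6 only 4 to 6 are there at a start; the rules pass over those that are not, and their reading is None.
At some moment in a run one of tin1, tin2, tin3, tin4, tin5, tin6 may be knocked a few centimetres aside while the robot is not near it.
It also fails if it takes over 210 s, if anything falls off the work surface, if the arm or the gripper's body presses on something with over 40 N, if the wrist force passes 120 N, or if a joint passes its speed limit or range.

## Working session

There is one attempt and no reset: what is moved stays moved. The work goes in short steps, Python scripts to look and compute and a tool call to move; the robot and the scene stay as the last step left them, time stands still between calls to the robot, and variables do not carry over. Pictures are saved under pics/ and viewed, at most 14 in all, crops included, and the job is handed in when it is done.

Besides the shell and the picture viewer there is one more tool, called after "Call:" by a JSON object that holds its "op" and its "data". arm_command: Moves the arm, as the interface text tells. Scaled input: -1 to 1 covers 0.8 m each way for a shift and pi rad each way for a turn. Its arguments: {"type":"object","properties":{"targets":{"type":"array"},"force":{"type":"number"}},"required":["targets"]}

```bash
ls; mkdir -p pics
python3 - <<'E'
from plant import state, eyes, workorder
import cv2,numpy as np
s=state();print(s)
for n in("scene","side"):
    im=eyes.camera(n);cv2.imwrite(f"pics/{n}0.png",cv2.resize(im[:,:,::-1],(800,600),interpolation=cv2.INTER_CUBIC));cv2.imwrite(f"pics/{n}0raw.png",im[:,:,::-1])
    print(n,eyes.camera_params(n))
print(eyes.camera_params("wrist"))
E
```

```text
pics
{'clock': 0.0, 'joint_positions': array([-1.22020786,  0.33394787,  0.03985864,  1.46625167, -0.01337147,
        1.34333299, -0.05847595]), 'qd': array([ 1.13044543e-03,  1.78194318e-03,  4.02121316e-05, -1.65004209e-04,
        8.33213083e-04,  1.11934690e-03, -1.57507785e-03]), 'joint_efforts': array([-8.60571745e-04, -6.56365442e+01,  1.33497354e+00, -4.03802025e+01,
       -5.96477464e-02,  4.46525076e-02,  1.62031220e-04]), 'ee_pos': array([0.28243371, 0.58493191, 0.23564477]), 'ee_rot': array([[-9.00551247e-01,  4.34749456e-01, -6.01789602e-04],
       [ 4.34749850e-01,  9.00549902e-01, -1.56260217e-03],
       [-1.37398875e-04, -1.66883127e-03, -9.99998598e-01]]), 'wrist_force': array([ 0.0141633 ,  0.18034882, -0.30290485]), 'torque': array([0.03434066, 0.01584027, 0.01897464]), 'grasp_force': 0.0, 'opening': 0.08703119645456486}
scene {'fx': 491.30935162334316, 'fy': 491.30935162334316, 'cx': 259.4525829046112, 'cy': 187.7767972759043, 'extrinsics': array([[-0.68798063, -0.44566503,  0.57276988,  1.52217066],
       [ 0.72544706, -0.4003207 ,  0.55988383,  0.92442572],
[... 155 characters left out ...]
 'fy': 405.4896829183739, 'cx': 251.40466221861914, 'cy': 191.1010617715687, 'extrinsics': array([[ 0.72908777,  0.46941008, -0.49808151, -0.06083247],
       [-0.68441932,  0.50121864, -0.52948095, -0.64729215],
       [ 0.00110404,  0.7269347 ,  0.68670571,  0.92315312],
       [ 0.        ,  0.        ,  0.        ,  1.        ]])}
{'fx': 339.71097646142124, 'fy': 339.71097646142124, 'cx': 258.7449465615117, 'cy': 192.32097897671213, 'extrinsics': array([[ 0.43530226, -0.86670207, -0.24359692,  0.21585468],
       [ 0.90028349,  0.41868654,  0.1191269 ,  0.61674721],
       [-0.00125678, -0.27116249,  0.96253277,  0.38451166],
       [ 0.        ,  0.        ,  0.        ,  1.        ]])}
```

View pics/scene0.png

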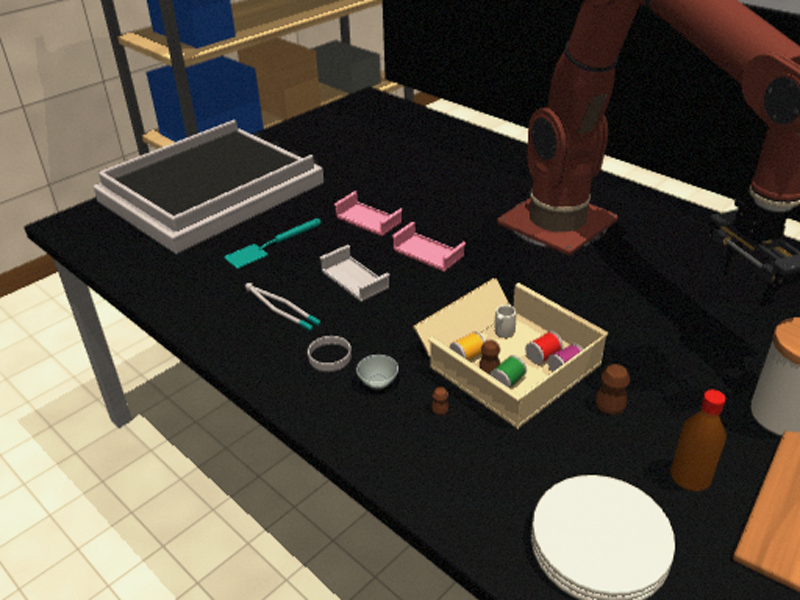

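View pics/side0.png

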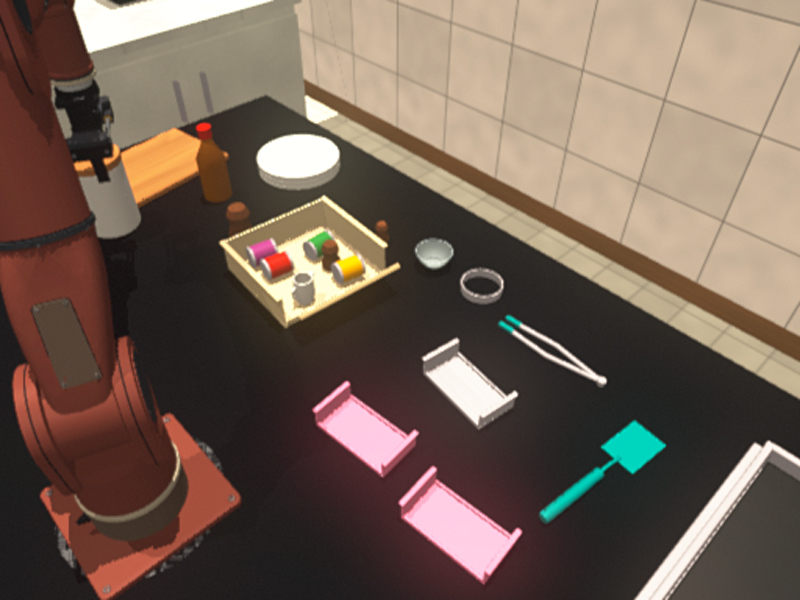

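The scene picture shows the beige bin around (510,350) with four tins (yellow 467,345; green 508,371; red 543,347; purple 565,357), the creamer (505,320), the pepper pot (489,357), and the steel rack at (355,275). The side picture agrees: rack (468,385), bin (310,262).

```bash
cat > h.py <<'E'
from plant import state, eyes, workorder
import cv2,numpy as np
def ray(p,u,v,k=1.0):
    E=p["extrinsics"];d=np.array([(u*k+(k-1)/2*1-p["cx"])/p["fx"],-(v*k+(k-1)/2-p["cy"])/p["fy"],-1.])
    return E[:3,3],E[:3,:3]@d
def onplane(p,u,v,z,k=1.0):
    o,d=ray(p,u,v,k);return o+d*(z-o[2])/d[2]
def proj(p,X):
    E=p["extrinsics"];c=(np.atleast_2d(X)-E[:3,3])@E[:3,:3]
    return np.c_[p["cx"]-p["fx"]*c[:,0]/c[:,2],p["cy"]+p["fy"]*c[:,1]/c[:,2]]
def snap(name,tag,scale=1.5625):
    p=eyes.camera_params(name);im=eyes.camera(name)[:,:,::-1]
    cv2.imwrite(f"pics/{tag}_raw.png",im);cv2.imwrite(f"pics/{tag}.png",cv2.resize(im,None,fx=scale,fy=scale,interpolation=cv2.INTER_CUBIC))
    np.save(f"pics/{tag}.npy",p,allow_pickle=True);return p,im
E
python3 - <<'E'
from h import *
k=.64
S=eyes.camera_params("scene");D=eyes.camera_params("side")
def pr(n,p,l):
    for (u,v,z) in l: print(n,(u,v),onplane(p,u,v,z,k).round(3))
pr("bin top corners scene",S,[(519,422,0),(606,333,.078),(517,285,.078),(432,364,.078)])
pr("bin top side",D,[(222,243,.078),(323,200,.078),(387,247,.078),(284,320,.0)])
pr("rack tops S",S,[(321,265,.04),(347,247,.04),(388,280,.04),(361,297,.04)])
pr("rack tops D",D,[(424,357,.04),(458,341,.04),(516,395,.04),(480,420,.04)])
pr("tins S y g r p",S,[(467,345,.032),(508,371,.032),(543,347,.032),(565,357,.032)])
pr("tins D y g r p",D,[(349,267,.032),(319,243,.032),(276,265,.032),(262,251,.032)])
pr("creamer pot tops S",S,[(506,308,.068),(489,344,.076)])
W=eyes.camera_params("wrist");s=state()
print("cam in tool",s["ee_rot"].T@(W["extrinsics"][:3,3]-s["ee_pos"]),"\n",s["ee_rot"].T@W["extrinsics"][:3,:3])
E
```

```text
bin top corners scene (519, 422) [0.649 0.363 0.   ]
bin top corners scene (606, 333) [0.4   0.386 0.078]
bin top corners scene (517, 285) [0.388 0.156 0.078]
bin top corners scene (432, 364) [0.703 0.189 0.078]
bin top side (222, 243) [0.404 0.382 0.078]
bin top side (323, 200) [0.662 0.36  0.078]
bin top side (387, 247) [0.653 0.13  0.078]
bin top side (284, 320) [0.402 0.171 0.   ]
rack tops S (321, 265) [ 0.588 -0.266  0.04 ]
rack tops S (347, 247) [ 0.494 -0.277  0.04 ]
rack tops S (388, 280) [ 0.526 -0.105  0.04 ]
rack tops S (361, 297) [ 0.612 -0.105  0.04 ]
rack tops D (424, 357) [ 0.514 -0.12   0.04 ]
rack tops D (458, 341) [ 0.59  -0.135  0.04 ]
rack tops D (516, 395) [ 0.569 -0.292  0.04 ]
rack tops D (480, 420) [ 0.483 -0.284  0.04 ]
tins S y g r p (467, 345) [0.573 0.17  0.032]
tins S y g r p (508, 371) [0.579 0.281 0.032]
tins S y g r p (543, 347) [0.473 0.29  0.032]
tins S y g r p (565, 357) [0.469 0.34  0.032]
tins D y g r p (349, 267) [0.585 0.178 0.032]
tins D y g r p (319, 243) [0.589 0.288 0.032]
tins D y g r p (276, 265) [0.473 0.292 0.032]
tins D y g r p (262, 251) [0.479 0.352 0.032]
creamer pot tops S (506, 308) [0.458 0.18  0.068]
creamer pot tops S (489, 344) [0.581 0.232 0.076]
cam in tool [ 0.07374869 -0.00055094 -0.1487739 ] 
 [[-5.94715991e-04  9.62565096e-01  2.71049964e-01]
 [ 9.99999792e-01  6.39767774e-04 -7.78537700e-05]
 [-2.48348354e-04  2.71049861e-01 -9.62565276e-01]]
```

Call:
{"op": "arm_command", "data": {"targets": [[[0, 0, 0.038], [0, 0, -0.02], 1], [[0, 0, 0.038], [0, 0, -0.02], 1], [[0, 0, 0.038], [0, 0, -0.02], 1], [[0, 0, 0.038], [0, 0, -0.02], 1], [[0, 0, 0.038], [0, 0, 0], 1]], "force": 15}}

```text
clock: 0.52
ee_pos: [0.283, 0.5862, 0.3038]
ee_rot: [[-0.495, 0.869, 0.001], [0.869, 0.495, 0.004], [0.003, 0.003, -1.0]]
wrist_force: [-0.3, -0.1, 0.9]
opening: 0.0874
grasp_force: 0.0
```

Call:
{"op": "arm_command", "data": {"targets": [[[0, 0, 0.038], [0, 0, 0], 1], [[0, 0, 0.038], [0, 0, 0], 1], [[0, 0, 0.038], [0, 0, 0], 1], [[0, 0, 0.038], [0, 0, 0], 1], [[0, 0, 0], [0, 0, 0], 1]]}}

```text
clock: 0.93
ee_pos: [0.2825, 0.5852, 0.3001]
ee_rot: [[-0.041, 0.999, -0.0], [0.999, 0.041, -0.001], [-0.001, -0.0, -1.0]]
wrist_force: [-0.1, 0.2, -0.3]
opening: 0.087
grasp_force: 0.0
```

Call:
{"op": "arm_command", "data": {"targets": [[[0, 0, 0], [-0.034, 0.033, 0], 1], [[0, 0, 0], [-0.034, 0.033, 0], 1], [[0, 0, 0], [-0.034, 0.033, 0], 1], [[0, 0, 0], [-0.034, 0.033, 0], 1], [[0, 0, 0], [-0.034, 0.033, 0], 1]]}}

```text
clock: 1.35
ee_pos: [0.4218, 0.4541, 0.3004]
ee_rot: [[-0.051, 0.999, -0.0], [0.999, 0.051, -0.0], [-0.0, -0.0, -1.0]]
wrist_force: [0.2, -0.2, -0.2]
opening: 0.0869
grasp_force: 0.0
```

Call:
{"op": "arm_command", "data": {"targets": [[[0, 0, 0], [-0.034, 0.033, 0], 1], [[0, 0, 0], [-0.034, 0.033, 0], 1], [[0, 0, 0], [-0.034, 0.033, 0], 1], [[0, 0, 0], [-0.034, 0.033, 0], 1], [[0, 0, 0], [-0.034, 0.033, 0], 1]]}}

```text
clock: 1.77
ee_pos: [0.5599, 0.3244, 0.3005]
ee_rot: [[-0.051, 0.999, -0.0], [0.999, 0.051, -0.0], [-0.0, -0.0, -1.0]]
wrist_force: [0.5, 1.8, 0.6]
opening: 0.0867
grasp_force: 0.0
```

Call:
{"op": "arm_command", "data": {"targets": [[[0, 0, 0], [0, 0, 0], 1], [[0, 0, 0], [0, 0, 0], 1], [[0, 0, 0], [0, 0, 0], 1]]}}

```text
clock: 2.02
ee_pos: [0.5586, 0.3262, 0.3001]
ee_rot: [[-0.049, 0.999, -0.001], [0.999, 0.049, -0.0], [0.0, -0.001, -1.0]]
wrist_force: [-0.2, 0.9, -0.2]
opening: 0.087
grasp_force: 0.0
```

Run:
```python
from h import *
s=state();print(s["clock"],s["ee_pos"],s["ee_rot"].round(3).tolist());snap("wrist","w1")
```

```text
2.0167 [0.5586481  0.32618773 0.30011056] [[-0.049, 0.999, -0.001], [0.999, 0.049, -0.0], [0.0, -0.001, -1.0]]
```

View pics/w1.png

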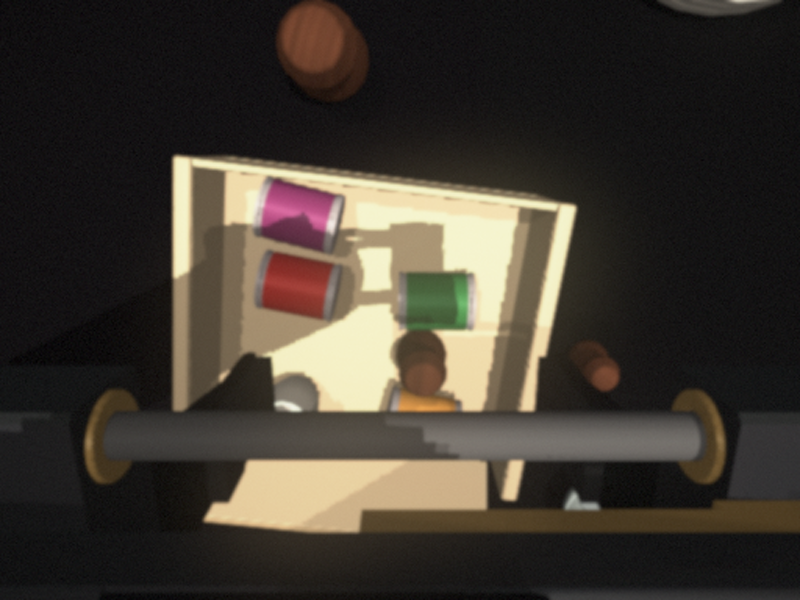

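The wrist picture shows the bin from above: purple (300,215), red (298,285), green (437,300), pepper pot (420,370), and yellow half hidden by the gripper at (425,403). The lower part of the view is blocked, so I shift along.

Call:
{"op": "arm_command", "data": {"targets": [[[0, 0, 0], [-0.0425, -0.002, 0], 1], [[0, 0, 0], [-0.0425, -0.002, 0], 1], [[0, 0, 0], [-0.0425, -0.002, 0], 1], [[0, 0, 0], [-0.0425, -0.002, 0], 1], [[0, 0, 0], [0, 0, 0], 1]]}}

```text
clock: 2.48
ee_pos: [0.5593, 0.183, 0.3016]
ee_rot: [[-0.042, 0.999, 0.001], [0.999, 0.042, -0.002], [-0.002, 0.001, -1.0]]
wrist_force: [1.6, -0.8, 1.2]
opening: 0.0872
grasp_force: 0.0
```

Call:
{"op": "arm_command", "data": {"targets": [[[0, 0, 0], [0, 0, 0], 1], [[0, 0, 0], [0, 0, 0], 1]]}}

```text
clock: 2.65
ee_pos: [0.5582, 0.1916, 0.3007]
ee_rot: [[-0.05, 0.999, -0.0], [0.999, 0.05, 0.001], [0.001, -0.0, -1.0]]
wrist_force: [-0.3, 0.2, -0.9]
opening: 0.087
grasp_force: 0.0
```

Run:
```python
from h import *
snap("wrist","w2")
```

Call:
{"op": "arm_command", "data": {"targets": [[[0, 0, 0], [-0.05, -0.0025, 0], 1], [[0, 0, 0], [-0.05, -0.0025, 0], 1], [[0, 0, 0], [-0.05, -0.0025, 0], 1], [[0, 0, 0], [-0.05, -0.0025, 0], 1], [[0, 0, 0], [-0.05, -0.0025, 0], 1]]}}

```text
clock: 3.12
ee_pos: [0.5582, -0.01, 0.3005]
ee_rot: [[-0.051, 0.999, -0.0], [0.999, 0.051, 0.0], [0.0, -0.0, -1.0]]
wrist_force: [1.1, 0.0, 0.1]
opening: 0.0869
grasp_force: 0.0
```

Call:
{"op": "arm_command", "data": {"targets": [[[0, 0, 0], [-0.05, -0.0025, 0], 1], [[0, 0, 0], [-0.05, -0.0025, 0], 1], [[0, 0, 0], [-0.05, -0.0025, 0], 1], [[0, 0, 0], [-0.05, -0.0025, 0], 1], [[0, 0, 0], [-0.05, -0.0025, 0], 1]]}}

```text
clock: 3.53
ee_pos: [0.5584, -0.2104, 0.3005]
ee_rot: [[-0.051, 0.999, 0.0], [0.999, 0.051, 0.0], [0.0, 0.0, -1.0]]
wrist_force: [1.4, 1.1, -0.5]
opening: 0.0869
grasp_force: 0.0
```

Call:
{"op": "arm_command", "data": {"targets": [[[0, 0, 0], [0, 0, 0], 1], [[0, 0, 0], [0, 0, 0], 1], [[0, 0, 0], [0, 0, 0], 1]]}}

```text
clock: 3.78
ee_pos: [0.5584, -0.209, 0.3001]
ee_rot: [[-0.049, 0.999, -0.001], [0.999, 0.049, 0.0], [0.0, -0.001, -1.0]]
wrist_force: [0.9, -0.7, 0.1]
opening: 0.0872
grasp_force: 0.0
```

Run:
```python
from h import *
s=state();print(s["clock"],s["ee_pos"],s["ee_rot"].round(3).tolist());
p,im=snap("wrist","w3")
a=cv2.imread("pics/w2_raw.png")
cv2.imwrite("pics/w23.png",np.vstack([cv2.resize(x[:290],None,fx=1.03,fy=1.03) if 0 else x[:295] for x in (a,im)]))
```

```text
3.7833 [ 0.55842885 -0.20895985  0.30009649] [[-0.049, 0.999, -0.001], [0.999, 0.049, 0.0], [0.0, -0.001, -1.0]]
```

View pics/w23.png

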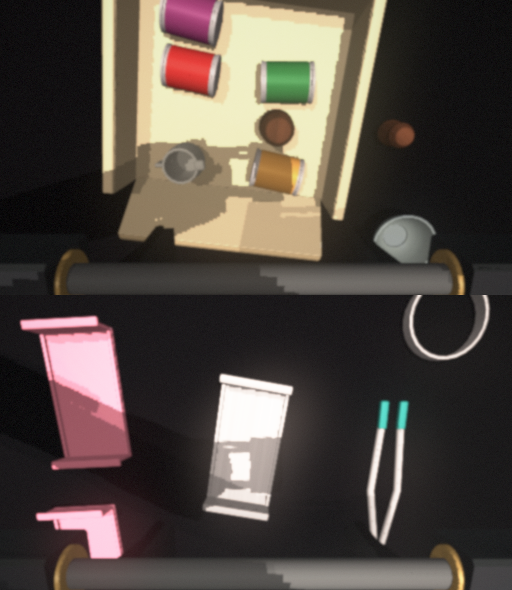

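The upper half shows all four tins clear (purple 191,18; red 191,70; green 287,82; yellow 277,172), creamer (182,163), pot (277,127). The lower half shows the steel rack, far wall at (257,88), near wall at (237,218) in raw pixels.

```bash
cat >> h.py <<'E'
HUE={"tin1":[(0,4),(174,180)],"tin2":[(105,128)],"tin3":[(13,32)],"tin4":[(45,80)],"tin5":[(135,168)]}
def tins(im,p,z=.032,only=None,roi=None,smin=130,amin=150):
    h=cv2.cvtColor(im,cv2.COLOR_BGR2HSV);out={}
    for n,rs in HUE.items():
        if only and n not in only: continue
        m=np.zeros(im.shape[:2],np.uint8)
        for a,b in rs: m|=cv2.inRange(h,(a,smin,40),(b,255,255))
        if roi: k=np.zeros_like(m);x0,y0,x1,y1=roi;k[y0:y1,x0:x1]=1;m*=k
        m=cv2.morphologyEx(m,cv2.MORPH_CLOSE,np.ones((5,5)))
        c,_=cv2.findContours(m,cv2.RETR_EXTERNAL,cv2.CHAIN_APPROX_NONE)
        if not c: continue
        c=max(c,key=cv2.contourArea)
        if cv2.contourArea(c)<amin: continue
        (u,v),(w,hh),a=cv2.minAreaRect(c);b=cv2.boxPoints(((u,v),(w,hh),a))
        P=[onplane(p,x,y,z)[:2] for x,y in b];e=[P[1]-P[0],P[2]-P[1]]
        # band axis: the short or long side; report both side lengths+angles (deg)
        out[n]=(onplane(p,u,v,z)[:2].round(4).tolist(),(round(u),round(v)),[(round(np.linalg.norm(q)*1000),round(np.degrees(np.arctan2(q[1],q[0]))%180,1)) for q in e])
    return out
E
python3 - <<'E'
from h import *
for t in("w1","w2"):
    im=cv2.imread(f"pics/{t}_raw.png");p=np.load(f"pics/{t}.npy",allow_pickle=True).item()
    for k,v in tins(im,p,roi=(0,0,512,262)).items(): print(t,k,v)
im=cv2.imread("pics/w3_raw.png")
cv2.imwrite("pics/rk.png",np.hstack([cv2.resize(im[70:235,195:305],None,fx=3.6,fy=3.6,interpolation=cv2.INTER_CUBIC),cv2.resize(cv2.imread("pics/w2_raw.png")[125:272,105:340],(396,594))][:1]))
E
```

```text
w1 tin1 ([0.4718, 0.2917], (189, 182), [(45, np.float64(77.9)), (49, np.float64(171.2))])
w1 tin3 ([0.5841, 0.1959], (273, 255), [(45, np.float64(2.8)), (18, np.float64(94.2))])
w1 tin5 ([0.4723, 0.3489], (189, 136), [(42, np.float64(74.3)), (47, np.float64(168.3))])
w2 tin1 ([0.4717, 0.2919], (188, 69), [(45, np.float64(76.0)), (52, np.float64(171.4))])
w2 tin3 ([0.5824, 0.1756], (277, 172), [(46, np.float64(80.0)), (48, np.float64(169.8))])
w2 tin5 ([0.4714, 0.3471], (188, 17), [(44, np.float64(76.9)), (49, np.float64(173.1))])
```

View pics/rk.png

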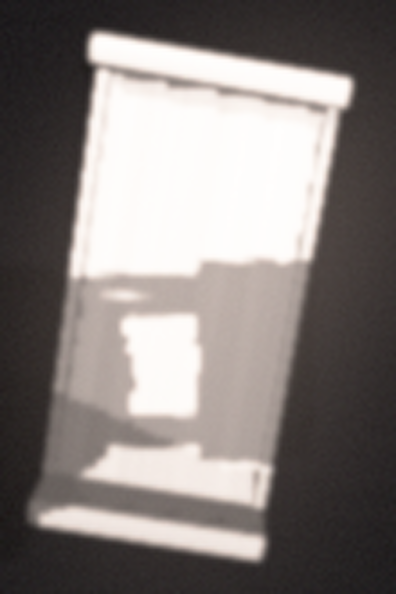

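Run:
```python
from h import *
from scipy.optimize import minimize
im=cv2.imread("pics/w3_raw.png");p=np.load("pics/w3.npy",allow_pickle=True).item()
g=cv2.cvtColor(im,cv2.COLOR_BGR2GRAY)
m=np.zeros_like(g);m[70:235,190:305]=(g[70:235,190:305]>50)*255
n,l,st,_=cv2.connectedComponentsWithStats(m);m=(l==1+np.argmax(st[1:,4])).astype(np.uint8)
def box(x,y,z): return np.array([[a,b,c] for a in x for b in y for c in z])
def sil(q,K=8):
    x,y,t,L=q;R=np.array([[np.cos(t),-np.sin(t),0],[np.sin(t),np.cos(t),0],[0,0,1]])
    o=np.zeros((g.shape[0]*4,g.shape[1]*4),np.uint8)
    for B in (box((-L,L),(-.0785,.0785),(0,.004)),box((-L,-L+.004),(-.0785,.0785),(0,.01)),box((L-.004,L),(-.0785,.0785),(0,.01)),box((-L,L),(.0745,.0785),(0,.04)),box((-L,L),(-.0785,-.0745),(0,.04))):
        u=proj(p,B@R.T+[x,y,0]);hull=cv2.convexHull(((u+.5)*4).astype(np.float32)).astype(np.int32)
        cv2.fillConvexPoly(o,hull,255)
    return cv2.resize(o,(512,384),interpolation=cv2.INTER_AREA)/255.
f=lambda q:np.abs(sil(q)-m).sum()
best=None
for t in(-.15,-.05,.05):
    r=minimize(f,[.55,-.2,t,.042],method="Nelder-Mead",options=dict(initial_simplex=np.array([[.55,-.2,t,.042],[.56,-.2,t,.042],[.55,-.19,t,.042],[.55,-.2,t+.05,.042],[.55,-.2,t,.045]]),maxiter=400))
    print(r.x.round(4),r.fun,m.sum())
a=cv2.imread("pics/w2_raw.png");print(cv2.cvtColor(a,cv2.COLOR_BGR2HSV)[75:90:5,280:300:6].tolist())
```

```text
[ 0.5531 -0.1996 -0.1098  0.0558] 1864.5568627450982 11935
[ 0.5525 -0.2002 -0.1233  0.0552] 1872.8627450980393 11935
[ 0.5522 -0.1999 -0.1205  0.0549] 1874.3725490196077 11935
[[[61, 112, 164], [61, 113, 160], [60, 112, 162], [61, 112, 160]], [[60, 106, 176], [61, 105, 177], [60, 107, 176], [61, 106, 173]], [[60, 113, 153], [60, 112, 155], [60, 111, 156], [60, 111, 156]]]
```

```bash
python3 - <<'E'
from h import *
from scipy.optimize import minimize
im=cv2.imread("pics/w3_raw.png");p=np.load("pics/w3.npy",allow_pickle=True).item()
g=cv2.cvtColor(im,cv2.COLOR_BGR2GRAY)
print(g[130,195:305:4],g[190,195:305:4])
def box(x,y,z): return np.array([[a,b,c] for a in x for b in y for c in z])
def sil(q):
    x,y,t,L=q;R=np.array([[np.cos(t),-np.sin(t),0],[np.sin(t),np.cos(t),0],[0,0,1]])
    o=np.zeros((g.shape[0]*4,g.shape[1]*4),np.uint8)
    for B in (box((-L,L),(-.0785,.0785),(0,.01)),box((-L,L),(.0745,.0785),(0,.04)),box((-L,L),(-.0785,-.0745),(0,.04))):
        u=proj(p,B@R.T+[x,y,0]);cv2.fillConvexPoly(o,cv2.convexHull(((u+.5)*4).astype(np.float32)).astype(np.int32),255)
    return cv2.resize(o,(512,384),interpolation=cv2.INTER_AREA)/255.
for th in(70,85,100):
    m=np.zeros_like(g);m[70:235,190:305]=(g[70:235,190:305]>th)*255
    n,l,st,_=cv2.connectedComponentsWithStats(m);m=(l==1+np.argmax(st[1:,4])).astype(np.uint8)
    f=lambda q:np.abs(sil(q)-m).sum();s0=np.array([.55,-.2,-.12,.042])
    r=minimize(f,s0,method="Nelder-Mead",options=dict(initial_simplex=np.vstack([s0]+[s0+d for d in np.diag([.01,.01,.05,.004])])))
    print(th,r.x.round(4),r.fun.round(),m.sum())
o=im.copy();c,_=cv2.findContours((sil(r.x)>.5).astype(np.uint8),cv2.RETR_EXTERNAL,cv2.CHAIN_APPROX_NONE)
b=cv2.resize(o[60:245,185:315],None,fx=3,fy=3);cv2.polylines(b,[((x-[185,60])*3+1) for x in c],True,(0,0,255),1)
cv2.imwrite("pics/rk2.png",b)
a=cv2.imread("pics/w2_raw.png");P2=np.load("pics/w2.npy",allow_pickle=True).item()
print(tins(a,P2,only=["tin4"],smin=80,roi=(0,0,512,262)))
E
sed -i 's/smin=130/smin=85/' h.py
```

```text
[ 41  44  48  51  54  99 237 252 253 252 252 252 253 252 252 253 253 253
 253 253 253 240 198  69  66  65  62  59] [ 31  38  40  59 114 126 125 125 130 128 138 162 166 171 170 168 172 167
 162 130  52  51  54  48  45  47  42  39]
70 [ 0.5424 -0.1993 -0.1196  0.0438] 882.0 9597
85 [ 0.5423 -0.1996 -0.1201  0.0433] 801.0 9368
100 [ 0.5423 -0.1999 -0.1185  0.0428] 821.0 9188
{'tin4': ([0.5875, 0.2836], (288, 82), [(47, np.float64(2.8)), (45, np.float64(95.1))])}
```

View pics/rk2.png

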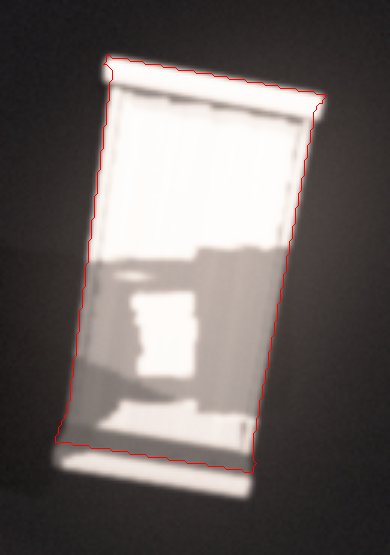

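Run:
```python
from h import *
from scipy.optimize import minimize
im=cv2.imread("pics/w3_raw.png");p=np.load("pics/w3.npy",allow_pickle=True).item()
g=cv2.cvtColor(im,cv2.COLOR_BGR2GRAY)
def box(x,y,z): return np.array([[a,b,c] for a in x for b in y for c in z])
def T(q,B):
    x,y,t=q[:3];R=np.array([[np.cos(t),-np.sin(t),0],[np.sin(t),np.cos(t),0],[0,0,1]]);return proj(p,B@R.T+[x,y,0])
def sil(q):
    L,w,L2=q[3:]
    o=np.zeros((g.shape[0]*4,g.shape[1]*4),np.uint8)
    for B in (box((-L,L),(-.0785,.0785),(0,.01)),box((-L,L),(.0745,.0785),(0,.04)),box((-L,L),(-.0785,-.0745),(0,.04)),box((-L2,L2),(.0745,.0745+w),(.037,.04)),box((-L2,L2),(-.0745-w,-.0745),(.037,.04))):
        cv2.fillConvexPoly(o,cv2.convexHull(((T(q,B)+.5)*4).astype(np.float32)).astype(np.int32),255)
    return cv2.resize(o,(512,384),interpolation=cv2.INTER_AREA)/255.
m=np.zeros_like(g);m[70:235,190:305]=(g[70:235,190:305]>85)*255
n,l,st,_=cv2.connectedComponentsWithStats(m);m=(l==1+np.argmax(st[1:,4])).astype(np.uint8)
f=lambda q:np.abs(sil(q)-m).sum();s0=np.array([.545,-.2,-.12,.042,.01,.042])
r=minimize(f,s0,method="Nelder-Mead",options=dict(maxiter=1500,initial_simplex=np.vstack([s0]+[s0+d for d in np.diag([.01,.01,.05,.004,.004,.003])])))
q=r.x;print(q.round(4),r.fun.round(),m.sum())
b=cv2.resize(im[60:245,185:315],None,fx=3,fy=3,interpolation=cv2.INTER_CUBIC)
def line(P,col): cv2.polylines(b,[((T(q,np.array(P))-[185,60])*3+1).astype(np.int32)],False,col,1)
for s in(1,-1):
    line([[-.042,s*.0745,.04],[.042,s*.0745,.04]],(0,0,255));line([[-.038,s*.0745,.004],[.038,s*.0745,.004]],(0,160,0))
    line([[s*.038,-.0745,.01],[s*.038,.0745,.01]],(255,0,0))
c,_=cv2.findContours((sil(q)>.5).astype(np.uint8),0,cv2.CHAIN_APPROX_NONE);cv2.polylines(b,[((x-[185,60])*3+1) for x in c],True,(255,0,255),1)
cv2.imwrite("pics/rk3.png",b)
```

```text
[ 0.5417 -0.2056 -0.1188  0.0432  0.0105  0.0431] 183.0 9368
```

View pics/rk3.png

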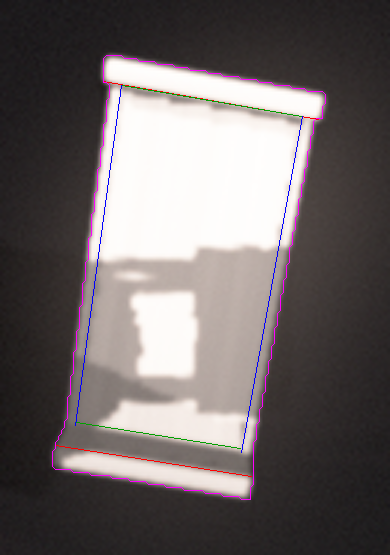

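The fitted wireframe lies on the rack's edges: centre (0.542, -0.206), yaw -6.8°. Next I align to it and go above the yellow tin.

Call:
{"op": "arm_command", "data": {"targets": [[[0, 0, 0.0267], [0, 0, 0], 0.62], [[0, 0, 0.0267], [0, 0, 0], 0.62], [[0, 0, 0], [0.048, -0.0027, 0], 0.62], [[0, 0, 0], [0.048, -0.0027, 0], 0.62], [[0, 0, 0], [0.048, -0.0027, 0], 0.62]], "force": 30}}

```text
clock: 4.25
ee_pos: [0.5652, -0.0921, 0.3006]
ee_rot: [[0.119, 0.993, 0.0], [0.993, -0.119, 0.0], [0.0, 0.0, -1.0]]
wrist_force: [1.3, 0.7, 0.2]
opening: 0.0712
grasp_force: 0.0
```

Call:
{"op": "arm_command", "data": {"targets": [[[0, 0, 0], [0.048, -0.0027, 0], 0.62], [[0, 0, 0], [0.048, -0.0027, 0], 0.62], [[0, 0, 0], [0.048, -0.0027, 0], 0.62], [[0, 0, 0], [0.048, -0.0027, 0], 0.62], [[0, 0, 0], [0.048, -0.0027, 0], 0.62]]}}

```text
clock: 4.67
ee_pos: [0.5767, 0.1009, 0.3007]
ee_rot: [[0.117, 0.993, 0.0], [0.993, -0.117, 0.001], [0.001, 0.0, -1.0]]
wrist_force: [-0.0, 0.2, -0.3]
opening: 0.0704
grasp_force: 0.0
```

Call:
{"op": "arm_command", "data": {"targets": [[[0, 0, 0], [0.048, -0.0027, 0], 0.62], [[0, 0, 0], [0.048, -0.0027, 0], 0.62], [[0, 0, 0], [0, 0, 0], 0.62], [[0, 0, 0], [0, 0, 0], 0.62], [[0, 0, 0], [0, 0, 0], 0.62]]}}

```text
clock: 5.08
ee_pos: [0.5819, 0.1744, 0.3004]
ee_rot: [[0.118, 0.993, -0.0], [0.993, -0.118, -0.0], [-0.001, -0.0, -1.0]]
wrist_force: [0.0, -0.5, 0.2]
opening: 0.0704
grasp_force: 0.0
```

```bash
cat >> h.py <<'E'
def check(target,z=.032,tag="chk",yaw=None):
    s=state();p,im=snap("wrist",tag);print("t",round(s["clock"],1),"ee",s["ee_pos"].round(4),"yaw_y",round(np.degrees(np.arctan2(s["ee_rot"][1,1],s["ee_rot"][0,1])),1),"open",round(s["opening"],4),"wf",s["wrist_force"].round(1))
    t=tins(im,p,z,roi=(0,0,512,250))
    for k,v in t.items(): print(k,v)
    if isinstance(target,str): target=t[target][0] if target in t else None
    if target is not None:
        d=s["ee_rot"].T@(np.r_[target,s["ee_pos"][2]]-s["ee_pos"]);print("shift norm (tool):",(d/.8).round(4))
E
python3 -c "
from h import *
check('tin3')"
```

```text
t 5.1 ee [0.5819 0.1744 0.3004] yaw_y -6.8 open 0.0704 wf [ 0.  -0.5  0.2]
tin1 ([0.4704, 0.2917], (151, 70), [(55, np.float64(173.2)), (46, np.float64(79.4))])
tin3 ([0.5096, 0.2299], (193, 120), [(250, np.float64(0.2)), (321, np.float64(93.6))])
tin4 ([0.5858, 0.2839], (251, 65), [(48, np.float64(1.5)), (45, np.float64(93.3))])
tin5 ([0.47, 0.3447], (141, 20), [(53, np.float64(173.2)), (41, np.float64(78.9))])
shift norm (tool): [ 0.0582 -0.098   0.    ]
```

```bash
sed -i 's/(a,smin,40)/(a,140 if n=="tin3" else smin,40)/' h.py; python3 -c "
from h import *
p=np.load('pics/chk.npy',allow_pickle=True).item();print(tins(cv2.imread('pics/chk_raw.png'),p,roi=(0,0,512,250),only=['tin3']))"
```

```text
{'tin3': ([0.5806, 0.1755], (257, 157), [(45, np.float64(78.9)), (47, np.float64(169.8))])}
```

Call:
{"op": "arm_command", "data": {"targets": [[[0, 0, 0], [0.0013, 0, 0.05], 0.62], [[0, 0, 0], [0, 0, 0.05], 0.62], [[0, 0, 0], [0, 0, 0.05], 0.62], [[0, 0, 0], [0, 0, 0.05], 0.62], [[0, 0, 0], [0, 0, 0.05], 0.62]]}}

```text
clock: 5.55
ee_pos: [0.5826, 0.1728, 0.0995]
ee_rot: [[0.123, 0.992, 0.001], [0.992, -0.123, 0.0], [0.001, 0.001, -1.0]]
wrist_force: [0.4, 1.2, -0.3]
opening: 0.0703
grasp_force: 0.0
```

Call:
{"op": "arm_command", "data": {"targets": [[[0, 0, 0], [0, 0, 0.04], 0.62], [[0, 0, 0], [0, 0, 0.028], 0.62], [[0, 0, 0], [0, 0, 0.015], 0.62], [[0, 0, 0], [0, 0, 0], 0.62], [[0, 0, 0], [0, 0, 0], 0.62]]}}

```text
clock: 5.97
ee_pos: [0.5831, 0.1735, 0.035]
ee_rot: [[0.122, 0.993, 0.0], [0.993, -0.122, -0.0], [-0.0, 0.0, -1.0]]
wrist_force: [0.7, 0.3, 0.7]
opening: 0.0708
grasp_force: 0.0
```

Call:
{"op": "arm_command", "data": {"targets": [[[0, 0, 0], [0, 0, 0], -0.5], [[0, 0, 0], [0, 0, 0], -0.5], [[0, 0, 0], [0, 0, 0], -0.5], [[0, 0, 0], [0, 0, 0], -0.5], [[0, 0, 0], [0, 0, 0], -0.5]]}}

```text
clock: 6.38
ee_pos: [0.5834, 0.1744, 0.0358]
ee_rot: [[0.121, 0.993, 0.002], [0.993, -0.121, 0.001], [0.001, 0.002, -1.0]]
wrist_force: [-3.1, -1.3, 8.3]
opening: 0.0601
grasp_force: 29.8
```

Call:
{"op": "arm_command", "data": {"targets": [[[0, 0, 0], [0, 0, -0.03], -0.5], [[0, 0, 0], [0, 0, -0.045], -0.5], [[0, 0, 0], [0, 0, -0.045], -0.5], [[0, 0, 0], [0, 0, -0.045], -0.5], [[0, 0, 0], [-0.03, 0, -0.04], -0.5]]}}

```text
clock: 6.8
ee_pos: [0.5798, 0.1554, 0.201]
ee_rot: [[0.115, 0.993, 0.002], [0.993, -0.115, 0.003], [0.003, 0.002, -1.0]]
wrist_force: [-0.1, 1.2, -2.5]
opening: 0.0599
grasp_force: 29.8
```

Call:
{"op": "arm_command", "data": {"targets": [[[0, 0, 0], [-0.045, 0, 0], -0.5], [[0, 0, 0], [-0.045, 0, 0], -0.5], [[0, 0, 0], [-0.045, 0, 0], -0.5], [[0, 0, 0], [-0.045, 0, 0], -0.5], [[0, 0, 0], [-0.045, 0, 0], -0.5]]}}

```text
clock: 7.22
ee_pos: [0.5577, -0.0301, 0.199]
ee_rot: [[0.121, 0.993, 0.002], [0.993, -0.121, 0.001], [0.001, 0.001, -1.0]]
wrist_force: [0.2, -0.1, -1.6]
opening: 0.0597
grasp_force: 29.8
```

Call:
{"op": "arm_command", "data": {"targets": [[[0, 0, 0], [-0.045, 0, 0], -0.5], [[0, 0, 0], [-0.045, 0, 0], -0.5], [[0, 0, 0], [-0.045, 0, 0], -0.5], [[0, 0, 0], [-0.045, 0, 0], -0.5], [[0, 0, 0], [-0.045, 0.0045, 0], -0.5]]}}

```text
clock: 7.63
ee_pos: [0.5391, -0.2093, 0.199]
ee_rot: [[0.121, 0.993, 0.001], [0.993, -0.121, 0.001], [0.001, 0.001, -1.0]]
wrist_force: [1.2, 0.2, -2.4]
opening: 0.0601
grasp_force: 29.8
```

Call:
{"op": "arm_command", "data": {"targets": [[[0, 0, 0], [-0.045, 0, 0], -0.5], [[0, 0, 0], [-0.016, 0, 0], -0.5], [[0, 0, 0], [0, 0, 0], -0.5], [[0, 0, 0], [0, 0, 0], -0.5], [[0, 0, 0], [0, 0, 0], -0.5]]}}

```text
clock: 8.05
ee_pos: [0.5344, -0.2547, 0.1983]
ee_rot: [[0.12, 0.993, 0.0], [0.993, -0.12, 0.001], [0.001, 0.0, -1.0]]
wrist_force: [-0.1, 0.7, -1.8]
opening: 0.0598
grasp_force: 29.8
```

```bash
python3 -c "
from h import *
check([.5357,-.256])"
```

```text
t 8.1 ee [ 0.5344 -0.2547  0.1983] yaw_y -6.9 open 0.0598 wf [-0.1  0.7 -1.8]
tin1 ([0.3555, -0.1515], (44, 88), [(92, np.float64(3.7)), (157, np.float64(88.8))])
tin3 ([0.5292, -0.3015], (259, 224), [(108, np.float64(173.1)), (54, np.float64(85.7))])
shift norm (tool): [-0.0014  0.0019 -0.    ]
```

Call:
{"op": "arm_command", "data": {"targets": [[[0, 0, 0], [0, 0.002, 0.05], -0.5], [[0, 0, 0], [0, 0, 0.05], -0.5], [[0, 0, 0], [0, 0, 0.045], -0.5], [[0, 0, 0], [0, 0, 0.03], -0.5], [[0, 0, 0], [0, 0, 0.015], -0.5]]}}

```text
clock: 8.52
ee_pos: [0.5343, -0.2535, 0.0428]
ee_rot: [[0.118, 0.993, -0.004], [0.993, -0.118, 0.002], [0.001, -0.004, -1.0]]
wrist_force: [-0.7, 0.1, -1.9]
opening: 0.0602
grasp_force: 29.8
```

Call:
{"op": "arm_command", "data": {"targets": [[[0, 0, 0], [0, 0, 0.01], -0.5], [[0, 0, 0], [0, 0, 0.006], -0.5], [[0, 0, 0], [0, 0, 0], -0.5], [[0, 0, 0], [0, 0, 0], -0.5]]}}

```text
clock: 8.85
ee_pos: [0.5365, -0.2564, 0.0347]
ee_rot: [[0.121, 0.993, 0.002], [0.993, -0.121, -0.001], [-0.0, 0.002, -1.0]]
wrist_force: [-0.1, 0.1, -0.9]
opening: 0.06
grasp_force: 29.8
```

Call:
{"op": "arm_command", "data": {"targets": [[[0, 0, 0], [0, 0, 0.0025], -0.5], [[0, 0, 0], [0, 0, 0], -0.5], [[0, 0, 0], [0, 0, 0], 0.62], [[0, 0, 0], [0, 0, 0], 0.62], [[0, 0, 0], [0, 0, 0], 0.62]]}}

```text
clock: 9.27
ee_pos: [0.5358, -0.2563, 0.0318]
ee_rot: [[0.121, 0.993, 0.001], [0.993, -0.121, -0.0], [-0.0, 0.001, -1.0]]
wrist_force: [0.1, -1.0, 0.7]
opening: 0.0688
grasp_force: 0.0
```

Call:
{"op": "arm_command", "data": {"targets": [[[0, 0, 0], [0, 0, -0.034], 0.62], [[0, 0, 0], [0, 0, -0.05], 0.62], [[0, 0, 0], [0, 0, -0.05], 0.62], [[0, 0, 0], [0, 0, -0.05], 0.62], [[0, 0, 0], [0, 0, -0.05], 0.62]]}}

```text
clock: 9.68
ee_pos: [0.5351, -0.2564, 0.2208]
ee_rot: [[0.122, 0.993, 0.0], [0.993, -0.122, -0.0], [-0.0, 0.0, -1.0]]
wrist_force: [0.5, -1.1, -0.5]
opening: 0.0707
grasp_force: 0.0
```

Call:
{"op": "arm_command", "data": {"targets": [[[0, 0, 0], [0.04, 0, -0.03], 0.62], [[0, 0, 0], [0.048, 0, 0], 0.62], [[0, 0, 0], [0, 0, 0], 0.62], [[0, 0, 0], [0, 0, 0], 0.62], [[0, 0, 0], [0, 0, 0], 0.62]]}}

```text
clock: 10.1
ee_pos: [0.5438, -0.1863, 0.2425]
ee_rot: [[0.12, 0.993, -0.0], [0.993, -0.12, -0.0], [-0.0, -0.0, -1.0]]
wrist_force: [0.2, 0.0, -0.3]
opening: 0.0707
grasp_force: 0.0
```

```bash
python3 -c "
from h import *
check('tin3',.028,'r1')"
```

```text
t 10.1 ee [ 0.5438 -0.1863  0.2425] yaw_y -6.9 open 0.0707 wf [ 0.2  0.  -0.3]
tin1 ([0.3448, -0.1502], (71, 156), [(99, np.float64(11.3)), (174, np.float64(97.3))])
tin3 ([0.5382, -0.2436], (260, 217), [(25, np.float64(80.4)), (48, np.float64(171.1))])
shift norm (tool): [-0.0719  0.0016  0.    ]
```

Call:
{"op": "arm_command", "data": {"targets": [[[0, 0, 0], [0.0485, -0.0135, -0.005], 0.62], [[0, 0, 0], [0.0485, -0.0135, -0.005], 0.62], [[0, 0, 0], [0.0485, -0.0135, -0.005], 0.62], [[0, 0, 0], [0.0485, -0.0135, -0.005], 0.62], [[0, 0, 0], [0.0485, -0.0135, -0.005], 0.62]]}}

```text
clock: 10.57
ee_pos: [0.5132, 0.0129, 0.2625]
ee_rot: [[0.124, 0.992, -0.0], [0.992, -0.124, -0.0], [-0.0, -0.0, -1.0]]
wrist_force: [1.1, -0.3, -0.3]
opening: 0.0705
grasp_force: 0.0
```

Call:
{"op": "arm_command", "data": {"targets": [[[0, 0, 0], [0.0485, -0.0135, -0.005], 0.62], [[0, 0, 0], [0.0485, -0.0135, -0.005], 0.62], [[0, 0, 0], [0.0485, -0.0135, -0.005], 0.62], [[0, 0, 0], [0.0485, -0.0135, -0.005], 0.62], [[0, 0, 0], [0.0485, -0.0135, -0.005], 0.62]]}}

```text
clock: 10.98
ee_pos: [0.4837, 0.2122, 0.2825]
ee_rot: [[0.124, 0.992, -0.0], [0.992, -0.124, -0.0], [-0.0, -0.0, -1.0]]
wrist_force: [1.2, -0.5, -0.5]
opening: 0.0706
grasp_force: 0.0
```

Call:
{"op": "arm_command", "data": {"targets": [[[0, 0, 0], [0.0485, -0.0135, -0.005], 0.62], [[0, 0, 0], [0.0485, -0.0135, -0.005], 0.62], [[0, 0, 0], [0, 0, 0], 0.62], [[0, 0, 0], [0, 0, 0], 0.62], [[0, 0, 0], [0, 0, 0], 0.62]]}}

```text
clock: 11.4
ee_pos: [0.4725, 0.29, 0.2899]
ee_rot: [[0.123, 0.992, -0.0], [0.992, -0.123, -0.002], [-0.002, -0.0, -1.0]]
wrist_force: [0.7, 0.4, 0.6]
opening: 0.0704
grasp_force: 0.0
```

```bash
python3 -c "
from h import *
check('tin1',.032,'b2')"
```

```text
t 11.4 ee [0.4725 0.29   0.2899] yaw_y -7.1 open 0.0704 wf [0.7 0.4 0.6]
tin1 ([0.4756, 0.2914], (261, 158), [(50, np.float64(172.9)), (44, np.float64(84.0))])
tin4 ([0.5909, 0.2835], (357, 153), [(50, np.float64(2.4)), (45, np.float64(97.6))])
tin5 ([0.4762, 0.3486], (256, 110), [(42, np.float64(77.6)), (48, np.float64(169.0))])
shift norm (tool): [ 0.0022  0.0037 -0.    ]
```

Call:
{"op": "arm_command", "data": {"targets": [[[0, 0, 0], [0.0018, 0.0025, 0.05], 0.62], [[0, 0, 0], [0, 0, 0.05], 0.62], [[0, 0, 0], [0, 0, 0.05], 0.62], [[0, 0, 0], [0, 0, 0.05], 0.62], [[0, 0, 0], [0, 0, 0.045], 0.62]]}}

```text
clock: 11.87
ee_pos: [0.4742, 0.2901, 0.0926]
ee_rot: [[0.124, 0.992, -0.0], [0.992, -0.124, -0.001], [-0.001, 0.0, -1.0]]
wrist_force: [0.5, 0.1, 0.2]
opening: 0.0708
grasp_force: 0.0
```

Call:
{"op": "arm_command", "data": {"targets": [[[0, 0, 0], [0, 0, 0.035], 0.62], [[0, 0, 0], [0, 0, 0.025], 0.62], [[0, 0, 0], [0, 0, 0.0135], 0.62], [[0, 0, 0], [0, 0, 0], 0.62], [[0, 0, 0], [0, 0, 0], 0.62]]}}

```text
clock: 12.28
ee_pos: [0.4746, 0.2918, 0.0363]
ee_rot: [[0.123, 0.992, 0.0], [0.992, -0.123, -0.0], [-0.0, 0.0, -1.0]]
wrist_force: [0.4, -0.0, 0.5]
opening: 0.0707
grasp_force: 0.0
```

Call:
{"op": "arm_command", "data": {"targets": [[[0, 0, 0], [0, 0, 0], -0.5], [[0, 0, 0], [0, 0, 0], -0.5], [[0, 0, 0], [0, 0, 0], -0.5], [[0, 0, 0], [0, 0, 0], -0.5], [[0, 0, 0], [0, 0, 0], -0.5]]}}

```text
clock: 12.7
ee_pos: [0.4748, 0.2933, 0.0373]
ee_rot: [[0.121, 0.993, 0.002], [0.993, -0.121, 0.002], [0.002, 0.002, -1.0]]
wrist_force: [0.0, -0.6, 6.0]
opening: 0.0606
grasp_force: 29.8
```

Call:
{"op": "arm_command", "data": {"targets": [[[0, 0, 0], [0, 0, -0.03], -0.5], [[0, 0, 0], [0, 0, -0.045], -0.5], [[0, 0, 0], [0, 0, -0.045], -0.5], [[0, 0, 0], [0, 0, -0.045], -0.5], [[0, 0, 0], [0, 0, -0.04], -0.5]]}}

```text
clock: 13.12
ee_pos: [0.4738, 0.2927, 0.2026]
ee_rot: [[0.121, 0.993, 0.001], [0.993, -0.121, 0.001], [0.001, 0.001, -1.0]]
wrist_force: [0.3, 0.6, -2.3]
opening: 0.0601
grasp_force: 29.8
```

Call:
{"op": "arm_command", "data": {"targets": [[[0, 0, 0], [-0.0455, 0.0132, 0], -0.5], [[0, 0, 0], [-0.0455, 0.0132, 0], -0.5], [[0, 0, 0], [-0.0455, 0.0132, 0], -0.5], [[0, 0, 0], [-0.0455, 0.0132, 0], -0.5], [[0, 0, 0], [-0.0455, 0.0132, 0], -0.5]]}}

```text
clock: 13.53
ee_pos: [0.5041, 0.104, 0.2003]
ee_rot: [[0.121, 0.993, 0.001], [0.993, -0.121, 0.001], [0.001, 0.001, -1.0]]
wrist_force: [1.8, 0.5, -2.4]
opening: 0.06
grasp_force: 29.8
```

Call:
{"op": "arm_command", "data": {"targets": [[[0, 0, 0], [-0.0455, 0.0132, 0], -0.5], [[0, 0, 0], [-0.0455, 0.0132, 0], -0.5], [[0, 0, 0], [-0.0455, 0.0132, 0], -0.5], [[0, 0, 0], [-0.0455, 0.0132, 0], -0.5], [[0, 0, 0], [-0.0455, 0.0132, 0], -0.5]]}}

```text
clock: 13.95
ee_pos: [0.5345, -0.0831, 0.2003]
ee_rot: [[0.121, 0.993, 0.001], [0.993, -0.121, 0.001], [0.001, 0.001, -1.0]]
wrist_force: [2.3, 0.3, -1.6]
opening: 0.0604
grasp_force: 29.8
```

Call:
{"op": "arm_command", "data": {"targets": [[[0, 0, 0], [-0.0455, 0.0132, 0], -0.5], [[0, 0, 0], [-0.0455, 0.0132, 0], -0.5], [[0, 0, 0], [0, 0, 0], -0.5], [[0, 0, 0], [0, 0, 0], -0.5], [[0, 0, 0], [0, 0, 0], -0.5]]}}

```text
clock: 14.37
ee_pos: [0.5467, -0.1557, 0.1998]
ee_rot: [[0.121, 0.993, -0.0], [0.993, -0.121, 0.001], [0.001, -0.0, -1.0]]
wrist_force: [-0.0, 0.2, -1.6]
opening: 0.0597
grasp_force: 29.8
```

```bash
python3 -c "
from h import *
check([.5476,-.1565])"
```

```text
t 14.4 ee [ 0.5467 -0.1557  0.1998] yaw_y -7.0 open 0.0597 wf [-0.   0.2 -1.6]
tin1 ([0.3592, -0.1324], (61, 176), [(94, np.float64(16.5)), (139, np.float64(102.8))])
shift norm (tool): [-0.0008  0.0013 -0.    ]
```

Call:
{"op": "arm_command", "data": {"targets": [[[0, 0, 0], [-0.0008, 0.001, 0.05], -0.5], [[0, 0, 0], [0, 0, 0.05], -0.5], [[0, 0, 0], [0, 0, 0.045], -0.5], [[0, 0, 0], [0, 0, 0.03], -0.5], [[0, 0, 0], [0, 0, 0.015], -0.5]]}}

```text
clock: 14.83
ee_pos: [0.5457, -0.1543, 0.0444]
ee_rot: [[0.118, 0.993, -0.005], [0.993, -0.118, 0.001], [0.001, -0.005, -1.0]]
wrist_force: [-0.4, 0.4, -0.9]
opening: 0.0602
grasp_force: 29.8
```

Call:
{"op": "arm_command", "data": {"targets": [[[0, 0, 0], [0, 0, 0.01], -0.5], [[0, 0, 0], [0, 0, 0.007], -0.5], [[0, 0, 0], [0, 0, 0], -0.5], [[0, 0, 0], [0, 0, 0], -0.5]]}}

```text
clock: 15.17
ee_pos: [0.5484, -0.1569, 0.0354]
ee_rot: [[0.121, 0.993, 0.002], [0.993, -0.121, -0.0], [0.0, 0.002, -1.0]]
wrist_force: [0.3, -0.2, -0.6]
opening: 0.0597
grasp_force: 29.8
```

Call:
{"op": "arm_command", "data": {"targets": [[[0, 0, 0], [0, 0, 0.0025], -0.5], [[0, 0, 0], [0, 0, 0], -0.5], [[0, 0, 0], [0, 0, 0], 0.62], [[0, 0, 0], [0, 0, 0], 0.62], [[0, 0, 0], [0, 0, 0], 0.62]]}}

```text
clock: 15.58
ee_pos: [0.5476, -0.1569, 0.0324]
ee_rot: [[0.121, 0.993, 0.0], [0.993, -0.121, 0.0], [0.0, 0.0, -1.0]]
wrist_force: [-0.1, -0.2, -0.3]
opening: 0.0685
grasp_force: 0.0
```

Call:
{"op": "arm_command", "data": {"targets": [[[0, 0, 0], [0, 0, -0.034], 0.62], [[0, 0, 0], [0, 0, -0.05], 0.62], [[0, 0, 0], [0, 0, -0.05], 0.62], [[0, 0, 0], [0, 0, -0.05], 0.62], [[0, 0, 0], [0, 0, -0.03], 0.62]]}}

```text
clock: 16.0
ee_pos: [0.5484, -0.1577, 0.2077]
ee_rot: [[0.122, 0.993, 0.004], [0.993, -0.122, -0.0], [0.0, 0.004, -1.0]]
wrist_force: [0.7, 0.2, -0.3]
opening: 0.0706
grasp_force: 0.0
```

Call:
{"op": "arm_command", "data": {"targets": [[[0, 0, 0], [0.0473, -0.0129, -0.0095], 0.62], [[0, 0, 0], [0.0473, -0.0129, -0.0095], 0.62], [[0, 0, 0], [0.0473, -0.0129, -0.0095], 0.62], [[0, 0, 0], [0.0473, -0.0129, -0.0095], 0.62], [[0, 0, 0], [0.0473, -0.0129, -0.0095], 0.62]]}}

```text
clock: 16.42
ee_pos: [0.5184, 0.0387, 0.242]
ee_rot: [[0.121, 0.993, 0.0], [0.993, -0.121, 0.0], [0.0, 0.0, -1.0]]
wrist_force: [1.6, -0.2, -0.4]
opening: 0.0701
grasp_force: 0.0
```

Call:
{"op": "arm_command", "data": {"targets": [[[0, 0, 0], [0.0473, -0.0129, -0.0095], 0.62], [[0, 0, 0], [0.0473, -0.0129, -0.0095], 0.62], [[0, 0, 0], [0.0473, -0.0129, -0.0095], 0.62], [[0, 0, 0], [0.0473, -0.0129, -0.0095], 0.62], [[0, 0, 0], [0.0473, -0.0129, -0.0095], 0.62]]}}

```text
clock: 16.83
ee_pos: [0.4901, 0.2328, 0.28]
ee_rot: [[0.121, 0.993, 0.0], [0.993, -0.121, 0.0], [0.0, 0.0, -1.0]]
wrist_force: [1.1, -0.8, 0.1]
opening: 0.0708
grasp_force: 0.0
```

Call:
{"op": "arm_command", "data": {"targets": [[[0, 0, 0], [0.0473, -0.0129, -0.0095], 0.62], [[0, 0, 0], [0.0473, -0.0129, -0.0095], 0.62], [[0, 0, 0], [0.0473, -0.0129, -0.0095], 0.62], [[0, 0, 0], [0, 0, 0], 0.62], [[0, 0, 0], [0, 0, 0], 0.62]]}}

```text
clock: 17.25
ee_pos: [0.4726, 0.3502, 0.3018]
ee_rot: [[0.116, 0.993, -0.0], [0.993, -0.116, -0.0], [-0.0, -0.0, -1.0]]
wrist_force: [0.5, -0.7, -0.7]
opening: 0.0706
grasp_force: 0.0
```

Call:
{"op": "arm_command", "data": {"targets": [[[0, 0, 0], [0, 0, 0], 0.62], [[0, 0, 0], [0, 0, 0], 0.62]]}}

```text
clock: 17.42
ee_pos: [0.4744, 0.346, 0.302]
ee_rot: [[0.123, 0.992, -0.0], [0.992, -0.123, -0.001], [-0.001, 0.0, -1.0]]
wrist_force: [0.0, -0.1, -0.2]
opening: 0.0706
grasp_force: 0.0
```

```bash
python3 -c "
from h import *
check('tin5',.032,'b3')
for n in ('scene','side'):
  p,im=snap(n,n+'3')
  for k,v in tins(im,p,.03,amin=60).items(): print(n,k,v)
"
```

```text
t 17.4 ee [0.4744 0.346  0.302 ] yaw_y -7.1 open 0.0706 wf [ 0.  -0.1 -0.2]
tin4 ([0.5906, 0.2827], (354, 195), [(49, np.float64(2.7)), (47, np.float64(97.1))])
tin5 ([0.4772, 0.3488], (260, 156), [(48, np.float64(172.9)), (41, np.float64(83.9))])
shift norm (tool): [ 0.0039  0.0031 -0.    ]
scene tin1 ([-0.6629, -0.3325], (376, 65), [(2075, np.float64(31.1)), (508, np.float64(91.0))])
scene tin2 ([0.1188, -1.3091], (143, 62), [(264, np.float64(155.4)), (757, np.float64(55.5))])
scene tin3 ([0.5624, 0.7917], (490, 326), [(117, np.float64(132.4)), (336, np.float64(21.3))])
scene tin4 ([0.5676, 0.2813], (327, 236), [(57, np.float64(3.1)), (60, np.float64(69.2))])
scene tin5 ([0.4509, 0.3369], (364, 226), [(54, np.float64(171.3)), (30, np.float64(55.4))])
side tin1 ([0.3356, -0.3011], (272, 309), [(394, np.float64(13.2)), (618, np.float64(82.1))])
side tin3 ([1.0482, -0.1536], (385, 157), [(103, np.float64(31.7)), (1105, np.float64(90.4))])
side tin4 ([0.6001, 0.2922], (206, 154), [(50, np.float64(9.2)), (56, np.float64(73.9))])
side tin5 ([0.4842, 0.3607], (168, 159), [(46, np.float64(3.8)), (52, np.float64(73.3))])
```

Call:
{"op": "arm_command", "data": {"targets": [[[0, 0, 0], [0.0033, 0.0025, 0.05], 0.62], [[0, 0, 0], [0, 0, 0.05], 0.62], [[0, 0, 0], [0, 0, 0.05], 0.62], [[0, 0, 0], [0, 0, 0.05], 0.62], [[0, 0, 0], [0, 0, 0.05], 0.62]]}}

```text
clock: 17.98
ee_pos: [0.4763, 0.3492, 0.1008]
ee_rot: [[0.122, 0.993, 0.001], [0.993, -0.122, 0.001], [0.001, 0.001, -1.0]]
wrist_force: [0.8, 0.7, -0.2]
opening: 0.0709
grasp_force: 0.0
```

Call:
{"op": "arm_command", "data": {"targets": [[[0, 0, 0], [0, 0, 0.04], 0.62], [[0, 0, 0], [0, 0, 0.027], 0.62], [[0, 0, 0], [0, 0, 0.0152], 0.62], [[0, 0, 0], [0, 0, 0], 0.62], [[0, 0, 0], [0, 0, 0], 0.62]]}}

```text
clock: 18.4
ee_pos: [0.4766, 0.3498, 0.037]
ee_rot: [[0.122, 0.993, 0.0], [0.993, -0.122, -0.0], [0.0, 0.0, -1.0]]
wrist_force: [1.1, 0.2, -1.2]
opening: 0.0704
grasp_force: 0.0
```

Call:
{"op": "arm_command", "data": {"targets": [[[0, 0, 0], [0, 0, 0], -0.5], [[0, 0, 0], [0, 0, 0], -0.5], [[0, 0, 0], [0, 0, 0], -0.5], [[0, 0, 0], [0, 0, 0], -0.5], [[0, 0, 0], [0, 0, 0], -0.5]]}}

```text
clock: 18.82
ee_pos: [0.477, 0.3508, 0.0382]
ee_rot: [[0.121, 0.993, 0.002], [0.993, -0.121, 0.002], [0.002, 0.002, -1.0]]
wrist_force: [-1.2, -0.6, 8.2]
opening: 0.0607
grasp_force: 29.4
```

Call:
{"op": "arm_command", "data": {"targets": [[[0, 0, 0], [0, 0, -0.03], -0.5], [[0, 0, 0], [0, 0, -0.045], -0.5], [[0, 0, 0], [0, 0, -0.045], -0.5], [[0, 0, 0], [0, 0, -0.045], -0.5], [[0, 0, 0], [0, 0, -0.04], -0.5]]}}

```text
clock: 19.23
ee_pos: [0.4762, 0.3499, 0.2034]
ee_rot: [[0.121, 0.993, 0.001], [0.993, -0.121, 0.001], [0.001, 0.001, -1.0]]
wrist_force: [1.0, -0.2, -2.0]
opening: 0.0609
grasp_force: 29.3
```

Run:
```python
from h import *
o=[]
for n in("scene","side"):
    p,im=snap(n,n+"4");u,v=proj(p,[[.5417,-.2056,.02]])[0].astype(int)
    o.append(cv2.resize(im[v-35:v+35,u-45:u+45],None,fx=4.4,fy=4.4,interpolation=cv2.INTER_CUBIC))
cv2.imwrite("pics/r4.png",np.hstack(o))
```

```text
(no output)
```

View pics/r4.png

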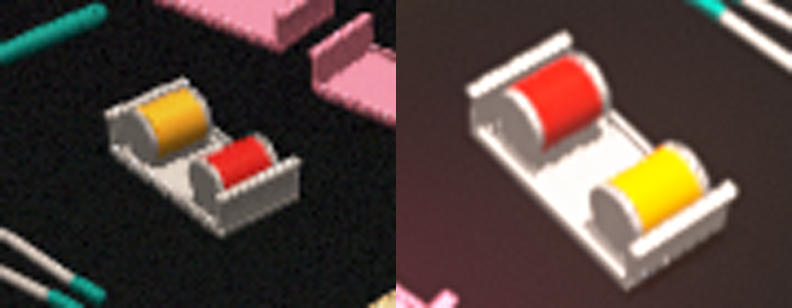

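Yellow and red lie against the two side walls with a free slot between them (about (150,170) in the left half).

Call:
{"op": "arm_command", "data": {"targets": [[[0, 0, 0], [-0.0484, 0.0118, 0], -0.5], [[0, 0, 0], [-0.0484, 0.0118, 0], -0.5], [[0, 0, 0], [-0.0484, 0.0118, 0], -0.5], [[0, 0, 0], [-0.0484, 0.0118, 0], -0.5], [[0, 0, 0], [-0.0484, 0.0118, 0], -0.5]]}}

```text
clock: 19.75
ee_pos: [0.499, 0.1502, 0.2]
ee_rot: [[0.121, 0.993, -0.0], [0.993, -0.121, 0.0], [0.0, -0.0, -1.0]]
wrist_force: [1.2, 0.7, -2.4]
opening: 0.0603
grasp_force: 29.3
```

Call:
{"op": "arm_command", "data": {"targets": [[[0, 0, 0], [-0.0484, 0.0118, 0], -0.5], [[0, 0, 0], [-0.0484, 0.0118, 0], -0.5], [[0, 0, 0], [-0.0484, 0.0118, 0], -0.5], [[0, 0, 0], [-0.0484, 0.0118, 0], -0.5], [[0, 0, 0], [-0.0484, 0.0118, 0], -0.5]]}}

```text
clock: 20.17
ee_pos: [0.5224, -0.0477, 0.2001]
ee_rot: [[0.121, 0.993, 0.0], [0.993, -0.121, 0.0], [0.0, -0.0, -1.0]]
wrist_force: [0.8, 1.4, -1.7]
opening: 0.0609
grasp_force: 29.3
```

Call:
{"op": "arm_command", "data": {"targets": [[[0, 0, 0], [-0.0484, 0.0118, 0], -0.5], [[0, 0, 0], [-0.0484, 0.0118, 0], -0.5], [[0, 0, 0], [-0.0484, 0.0118, 0], -0.5], [[0, 0, 0], [-0.0484, 0.0118, 0], -0.5], [[0, 0, 0], [0, 0, 0], -0.5]]}}

```text
clock: 20.58
ee_pos: [0.54, -0.2133, 0.2005]
ee_rot: [[0.13, 0.991, 0.0], [0.991, -0.13, -0.005], [-0.005, 0.001, -1.0]]
wrist_force: [-1.0, -0.3, -2.0]
opening: 0.0607
grasp_force: 29.3
```

Call:
{"op": "arm_command", "data": {"targets": [[[0, 0, 0], [0, 0, 0], -0.5], [[0, 0, 0], [0, 0, 0], -0.5], [[0, 0, 0], [0, 0, 0], -0.5]]}}

```text
clock: 20.83
ee_pos: [0.5418, -0.2026, 0.2]
ee_rot: [[0.119, 0.993, -0.001], [0.993, -0.119, 0.001], [0.001, -0.001, -1.0]]
wrist_force: [-0.1, 0.9, -2.4]
opening: 0.0607
grasp_force: 29.3
```

```bash
python3 -c "
from h import *
check([.5419,-.2041],.028,'r5')"
```

```text
t 20.8 ee [ 0.5418 -0.2026  0.2   ] yaw_y -6.8 open 0.0607 wf [-0.1  0.9 -2.4]
tin1 ([0.3555, -0.1439], (54, 138), [(94, np.float64(3.1)), (176, np.float64(87.5))])
tin3 ([0.5399, -0.2338], (261, 207), [(6, np.float64(79.1)), (47, np.float64(169.8))])
tin5 ([0.5372, -0.2559], (260, 228), [(108, np.float64(173.1)), (47, np.float64(85.7))])
shift norm (tool): [-0.0019  0.0004 -0.    ]
```

Call:
{"op": "arm_command", "data": {"targets": [[[0, 0, 0], [-0.0014, 0, 0.05], -0.5], [[0, 0, 0], [0, 0, 0.05], -0.5], [[0, 0, 0], [0, 0, 0.04], -0.5], [[0, 0, 0], [0, 0, 0.02], -0.5], [[0, 0, 0], [0, 0, 0.015], -0.5]]}}

```text
clock: 21.3
ee_pos: [0.5407, -0.2032, 0.0581]
ee_rot: [[0.119, 0.993, -0.003], [0.993, -0.119, 0.001], [0.001, -0.003, -1.0]]
wrist_force: [-0.4, 0.7, -1.2]
opening: 0.0609
grasp_force: 29.3
```

Call:
{"op": "arm_command", "data": {"targets": [[[0, 0, 0], [0, 0, 0.01], -0.5], [[0, 0, 0], [0, 0, 0.006], -0.5], [[0, 0, 0], [0, 0, 0.006], -0.5], [[0, 0, 0], [0, 0, 0.006], -0.5], [[0, 0, 0], [0, 0, 0], -0.5]]}}

```text
clock: 21.72
ee_pos: [0.5428, -0.2036, 0.0384]
ee_rot: [[0.119, 0.993, 0.002], [0.993, -0.119, 0.001], [0.002, 0.001, -1.0]]
wrist_force: [0.9, 5.7, -1.2]
opening: 0.0608
grasp_force: 29.1
```

Call:
{"op": "arm_command", "data": {"targets": [[[0, 0, 0], [0, 0, 0.002], -0.5], [[0, 0, 0], [0, 0, 0], -0.5]]}}

```text
clock: 21.88
ee_pos: [0.543, -0.2036, 0.0373]
ee_rot: [[0.119, 0.993, 0.002], [0.993, -0.119, 0.002], [0.002, 0.002, -1.0]]
wrist_force: [-0.4, 6.3, 0.0]
opening: 0.0606
grasp_force: 29.1
```

Call:
{"op": "arm_command", "data": {"targets": [[[0, 0, 0], [0.0012, 0, 0], -0.5], [[0, 0, 0], [0, 0, 0.002], -0.5], [[0, 0, 0], [0, 0, 0.002], -0.5], [[0, 0, 0], [0, 0, 0], -0.5], [[0, 0, 0], [0, 0, 0], -0.5]]}}

```text
clock: 22.3
ee_pos: [0.543, -0.2035, 0.0343]
ee_rot: [[0.12, 0.993, 0.002], [0.993, -0.12, 0.001], [0.001, 0.002, -1.0]]
wrist_force: [0.5, 5.4, 4.4]
opening: 0.0607
grasp_force: 29.1
```

Call:
{"op": "arm_command", "data": {"targets": [[[0, 0, 0], [0, 0, 0], 0.62], [[0, 0, 0], [0, 0, 0], 0.62], [[0, 0, 0], [0, 0, 0], 0.62], [[0, 0, 0], [0, 0, -0.03], 0.62], [[0, 0, 0], [0, 0, -0.05], 0.62]]}}

```text
clock: 22.72
ee_pos: [0.5389, -0.2039, 0.0945]
ee_rot: [[0.122, 0.993, -0.007], [0.993, -0.122, 0.0], [-0.001, -0.007, -1.0]]
wrist_force: [0.0, 0.1, 0.7]
opening: 0.0701
grasp_force: 0.0
```

Call:
{"op": "arm_command", "data": {"targets": [[[0, 0, 0], [0, 0, -0.05], 0.62], [[0, 0, 0], [0, 0, -0.05], 0.62], [[0, 0, 0], [0, 0, -0.03], 0.62], [[0, 0, 0], [0.047, -0.0012, -0.0095], 0.62], [[0, 0, 0], [0.047, -0.0012, -0.0095], 0.62]]}}

```text
clock: 23.13
ee_pos: [0.549, -0.1319, 0.2186]
ee_rot: [[0.127, 0.992, 0.003], [0.992, -0.127, -0.001], [-0.001, 0.004, -1.0]]
wrist_force: [0.5, 1.4, -0.2]
opening: 0.0706
grasp_force: 0.0
```

Call:
{"op": "arm_command", "data": {"targets": [[[0, 0, 0], [0.047, -0.0012, -0.0095], 0.62], [[0, 0, 0], [0.047, -0.0012, -0.0095], 0.62], [[0, 0, 0], [0.047, -0.0012, -0.0095], 0.62], [[0, 0, 0], [0.047, -0.0012, -0.0095], 0.62], [[0, 0, 0], [0.047, -0.0012, -0.0095], 0.62]]}}

```text
clock: 23.55
ee_pos: [0.5668, 0.0589, 0.2551]
ee_rot: [[0.122, 0.993, 0.001], [0.993, -0.122, -0.0], [0.0, 0.001, -1.0]]
wrist_force: [1.5, -0.0, -0.0]
opening: 0.0705
grasp_force: 0.0
```

Call:
{"op": "arm_command", "data": {"targets": [[[0, 0, 0], [0.047, -0.0012, -0.0095], 0.62], [[0, 0, 0], [0.047, -0.0012, -0.0095], 0.62], [[0, 0, 0], [0.047, -0.0012, -0.0095], 0.62], [[0, 0, 0], [0.047, -0.0012, -0.0095], 0.62], [[0, 0, 0], [0.047, -0.0012, -0.0095], 0.62]]}}

```text
clock: 23.97
ee_pos: [0.585, 0.2462, 0.2929]
ee_rot: [[0.122, 0.993, 0.001], [0.993, -0.122, -0.0], [-0.0, 0.001, -1.0]]
wrist_force: [0.4, 0.8, 0.3]
opening: 0.071
grasp_force: 0.0
```

Call:
{"op": "arm_command", "data": {"targets": [[[0, 0, 0], [0.047, -0.0012, -0.0095], 0.62], [[0, 0, -0.027], [0, 0, 0], 0.62], [[0, 0, -0.027], [0, 0, 0], 0.62], [[0, 0, 0], [0, 0, 0], 0.62], [[0, 0, 0], [0, 0, 0], 0.62]]}}

```text
clock: 24.38
ee_pos: [0.5888, 0.2816, 0.2999]
ee_rot: [[-0.045, 0.999, 0.0], [0.999, 0.045, -0.001], [-0.001, 0.0, -1.0]]
wrist_force: [-0.7, 0.1, 0.3]
opening: 0.0705
grasp_force: 0.0
```

Run:
```python
from h import *
check('tin4',.032,'b5')
o=[]
for n in("scene","side"):
    p,im=snap(n,n+"5");u,v=proj(p,[[.5417,-.2056,.02]])[0].astype(int)
    o.append(cv2.resize(im[v-35:v+35,u-45:u+45],None,fx=4.4,fy=4.4,interpolation=cv2.INTER_CUBIC))
cv2.imwrite("pics/r5c.png",np.hstack(o))
```

```text
t 24.4 ee [0.5888 0.2816 0.2999] yaw_y 2.6 open 0.0705 wf [-0.7  0.1  0.3]
tin4 ([0.5855, 0.2836], (256, 156), [(46, np.float64(2.5)), (44, np.float64(93.3))])
shift norm (tool): [ 0.0027 -0.004  -0.    ]
```

View pics/r5c.png

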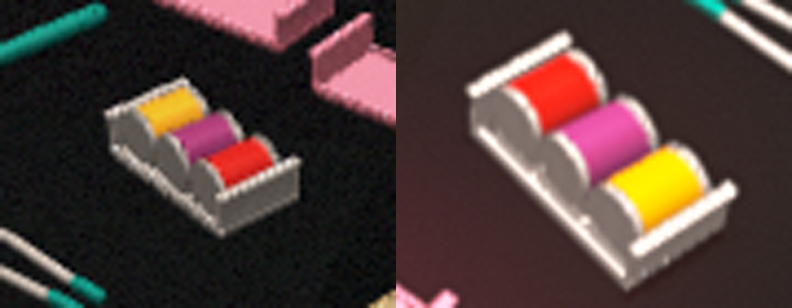

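Base of three is complete and level (yellow, purple, red). Now the green tin.

Call:
{"op": "arm_command", "data": {"targets": [[[0, 0, 0], [0.002, -0.003, 0.05], 0.62], [[0, 0, 0], [0, 0, 0.05], 0.62], [[0, 0, 0], [0, 0, 0.05], 0.62], [[0, 0, 0], [0, 0, 0.05], 0.62], [[0, 0, 0], [0, 0, 0.05], 0.62]]}}

```text
clock: 24.95
ee_pos: [0.5859, 0.2834, 0.0986]
ee_rot: [[-0.046, 0.999, 0.001], [0.999, 0.046, 0.0], [0.0, 0.001, -1.0]]
wrist_force: [0.7, -0.1, -0.5]
opening: 0.0708
grasp_force: 0.0
```

Call:
{"op": "arm_command", "data": {"targets": [[[0, 0, 0], [0, 0, 0.04], 0.62], [[0, 0, 0], [0, 0, 0.027], 0.62], [[0, 0, 0], [0, 0, 0.0136], 0.62], [[0, 0, 0], [0, 0, 0], 0.62], [[0, 0, 0], [0, 0, 0], 0.62]]}}

```text
clock: 25.37
ee_pos: [0.5865, 0.2838, 0.0363]
ee_rot: [[-0.047, 0.999, 0.0], [0.999, 0.047, 0.0], [-0.0, 0.0, -1.0]]
wrist_force: [0.4, 0.4, 0.4]
opening: 0.0702
grasp_force: 0.0
```

Call:
{"op": "arm_command", "data": {"targets": [[[0, 0, 0], [0, 0, 0], -0.5], [[0, 0, 0], [0, 0, 0], -0.5], [[0, 0, 0], [0, 0, 0], -0.5], [[0, 0, 0], [0, 0, 0], -0.5], [[0, 0, 0], [0, 0, 0], -0.5]]}}

```text
clock: 25.78
ee_pos: [0.5869, 0.2845, 0.0374]
ee_rot: [[-0.048, 0.999, 0.002], [0.999, 0.048, 0.002], [0.001, 0.002, -1.0]]
wrist_force: [-1.1, -1.0, 6.1]
opening: 0.0599
grasp_force: 30.0
```

Call:
{"op": "arm_command", "data": {"targets": [[[0, 0, 0], [0, 0, -0.03], -0.5], [[0, 0, 0], [0, 0, -0.045], -0.5], [[0, 0, 0], [0, 0, -0.045], -0.5], [[0, 0, 0.027], [0, 0, -0.045], -0.5], [[0, 0, 0.027], [0, 0, -0.04], -0.5]]}}

```text
clock: 26.2
ee_pos: [0.5862, 0.2838, 0.2026]
ee_rot: [[0.125, 0.992, 0.001], [0.992, -0.125, 0.001], [0.001, 0.001, -1.0]]
wrist_force: [0.8, 0.4, -1.6]
opening: 0.0596
grasp_force: 30.0
```

Call:
{"op": "arm_command", "data": {"targets": [[[0, 0, 0], [0, 0, 0], -0.5], [[0, 0, 0], [0, 0, 0], -0.5]]}}

```text
clock: 26.37
ee_pos: [0.5871, 0.2845, 0.2023]
ee_rot: [[0.121, 0.993, 0.004], [0.993, -0.121, 0.003], [0.003, 0.004, -1.0]]
wrist_force: [0.4, -0.5, -2.5]
opening: 0.0602
grasp_force: 30.0
```

Call:
{"op": "arm_command", "data": {"targets": [[[0, 0, 0], [-0.0486, 0.0015, 0], -0.5], [[0, 0, 0], [-0.0486, 0.0015, 0], -0.5], [[0, 0, 0], [-0.0486, 0.0015, 0], -0.5], [[0, 0, 0], [-0.0486, 0.0015, 0], -0.5], [[0, 0, 0], [-0.0486, 0.0015, 0], -0.5]]}}

```text
clock: 26.78
ee_pos: [0.5671, 0.0885, 0.1981]
ee_rot: [[0.12, 0.993, -0.002], [0.993, -0.12, -0.001], [-0.001, -0.002, -1.0]]
wrist_force: [0.3, -0.7, -2.1]
opening: 0.0598
grasp_force: 30.0
```

Call:
{"op": "arm_command", "data": {"targets": [[[0, 0, 0], [-0.0486, 0.0015, 0], -0.5], [[0, 0, 0], [-0.0486, 0.0015, 0], -0.5], [[0, 0, 0], [-0.0486, 0.0015, 0], -0.5], [[0, 0, 0], [-0.0486, 0.0015, 0], -0.5], [[0, 0, 0], [-0.0486, 0.0015, 0], -0.5]]}}

```text
clock: 27.2
ee_pos: [0.5496, -0.105, 0.1984]
ee_rot: [[0.12, 0.993, -0.002], [0.993, -0.12, 0.0], [0.0, -0.002, -1.0]]
wrist_force: [2.1, 0.3, -2.2]
opening: 0.0599
grasp_force: 30.0
```

Call:
{"op": "arm_command", "data": {"targets": [[[0, 0, 0], [-0.0486, 0.0015, 0], -0.5], [[0, 0, 0], [-0.0486, 0.0015, 0], -0.5], [[0, 0, 0], [0, 0, 0], -0.5], [[0, 0, 0], [0, 0, 0], -0.5], [[0, 0, 0], [0, 0, 0], -0.5]]}}

```text
clock: 27.62
ee_pos: [0.5433, -0.1803, 0.1984]
ee_rot: [[0.121, 0.993, -0.002], [0.993, -0.121, 0.001], [0.0, -0.002, -1.0]]
wrist_force: [0.3, -0.3, -1.1]
opening: 0.0599
grasp_force: 30.0
```

```bash
python3 -c "
from h import *
check([.5447,-.1808],.052,'r6')"
```

```text
t 27.6 ee [ 0.5433 -0.1803  0.1984] yaw_y -6.9 open 0.0599 wf [ 0.3 -0.3 -1.1]
tin1 ([0.3707, -0.1402], (59, 161), [(84, np.float64(14.2)), (150, np.float64(100.7))])
tin4 ([0.5378, -0.2234], (258, 228), [(43, np.float64(80.5)), (100, np.float64(173.1))])
tin5 ([0.5451, -0.1893], (262, 192), [(45, np.float64(173.1)), (23, np.float64(84.3))])
shift norm (tool): [-0.0004  0.0018 -0.    ]
```

Call:
{"op": "arm_command", "data": {"targets": [[[0, 0, 0], [0, 0.0015, 0.045], -0.5], [[0, 0, 0], [0, 0, 0.045], -0.5], [[0, 0, 0], [0, 0, 0.035], -0.5], [[0, 0, 0], [0, 0, 0.02], -0.5], [[0, 0, 0], [0, 0, 0.006], -0.5]]}}

```text
clock: 28.08
ee_pos: [0.5437, -0.1789, 0.0757]
ee_rot: [[0.118, 0.993, -0.005], [0.993, -0.118, 0.001], [0.0, -0.005, -1.0]]
wrist_force: [-6.8, -2.3, 16.4]
opening: 0.06
grasp_force: 30.0
```

Call:
{"op": "arm_command", "data": {"targets": [[[0, 0, 0], [0, 0, 0.002], -0.5], [[0, 0, 0], [0, 0, 0], -0.5], [[0, 0, 0], [0, 0, 0], -0.5]]}}

```text
clock: 28.33
ee_pos: [0.5458, -0.1804, 0.078]
ee_rot: [[0.12, 0.993, 0.001], [0.993, -0.12, 0.0], [0.0, 0.001, -1.0]]
wrist_force: [-0.5, 0.1, -0.6]
opening: 0.0597
grasp_force: 30.0
```

Call:
{"op": "arm_command", "data": {"targets": [[[0, 0, 0], [0, 0, 0.0015], -0.5], [[0, 0, 0], [0, 0, 0], -0.5], [[0, 0, 0], [0, 0, 0], -0.5]]}}

```text
clock: 28.58
ee_pos: [0.5453, -0.1809, 0.0764]
ee_rot: [[0.121, 0.993, 0.001], [0.993, -0.121, 0.0], [0.0, 0.001, -1.0]]
wrist_force: [-0.0, 0.5, -0.7]
opening: 0.0596
grasp_force: 30.0
```

Call:
{"op": "arm_command", "data": {"targets": [[[0, 0, 0], [0, 0, 0.0015], -0.5], [[0, 0, 0], [0, 0, 0], -0.5], [[0, 0, 0], [0, 0, 0], -0.5]]}}

```text
clock: 28.83
ee_pos: [0.5454, -0.1809, 0.0751]
ee_rot: [[0.121, 0.993, 0.001], [0.993, -0.121, 0.0], [0.0, 0.001, -1.0]]
wrist_force: [-0.2, 1.5, 2.7]
opening: 0.0598
grasp_force: 30.0
```

Call:
{"op": "arm_command", "data": {"targets": [[[0, 0, 0], [0, 0, 0], 0.62], [[0, 0, 0], [0, 0, 0], 0.62], [[0, 0, 0], [0, 0, 0], 0.62], [[0, 0, 0], [0, 0, -0.03], 0.62], [[0, 0, 0], [0, 0, -0.05], 0.62]]}}

```text
clock: 29.25
ee_pos: [0.5424, -0.1803, 0.1358]
ee_rot: [[0.121, 0.993, -0.007], [0.993, -0.121, 0.0], [-0.001, -0.007, -1.0]]
wrist_force: [1.4, 0.9, 0.0]
opening: 0.0698
grasp_force: 0.0
```

Call:
{"op": "arm_command", "data": {"targets": [[[0, 0, 0], [0, 0, -0.05], 0.62], [[0, 0, 0], [0, 0, -0.05], 0.62], [[0, 0, 0], [0, 0, -0.05], 0.62], [[0, 0, 0], [0.05, 0, 0], 0.62], [[0, 0, 0], [0.05, 0, 0], 0.62]]}}

```text
clock: 29.67
ee_pos: [0.5556, -0.1039, 0.2618]
ee_rot: [[0.127, 0.992, 0.006], [0.992, -0.127, -0.001], [0.0, 0.006, -1.0]]
wrist_force: [1.8, 1.0, -1.8]
opening: 0.0699
grasp_force: 0.0
```

Call:
{"op": "arm_command", "data": {"targets": [[[0, 0, 0], [0.05, 0, 0], -1], [[0, 0, 0], [0.05, 0, 0], -1], [[0, 0, 0], [0.05, 0, 0], -1], [[0, 0, 0], [0, 0, 0], -1], [[0, 0, 0], [0, 0, 0], -1]]}}

```text
clock: 30.08
ee_pos: [0.5692, 0.0205, 0.2582]
ee_rot: [[0.116, 0.993, -0.001], [0.993, -0.116, -0.0], [-0.0, -0.001, -1.0]]
wrist_force: [0.2, -2.1, 0.2]
opening: 0.0448
grasp_force: 0.0
```

Run:
```python
from h import *
s=state();print(s["clock"],s["ee_pos"],s["opening"]);snap("wrist","b6")
o=[]
for n in("scene","side"):
    p,im=snap(n,n+"6");u,v=proj(p,[[.5417,-.2056,.02]])[0].astype(int)
    o.append(cv2.resize(im[v-35:v+35,u-45:u+45],None,fx=4.4,fy=4.4,interpolation=cv2.INTER_CUBIC))
a=np.hstack(o);w=cv2.imread("pics/b6_raw.png")[:270]
cv2.imwrite("pics/r6c.png",np.vstack([a,np.pad(w,((0,0),(0,a.shape[1]-512),(0,0)))]))
```

```text
30.0833 [0.56920922 0.02051402 0.25820637] 0.04484455216711541
```

View pics/r6c.png

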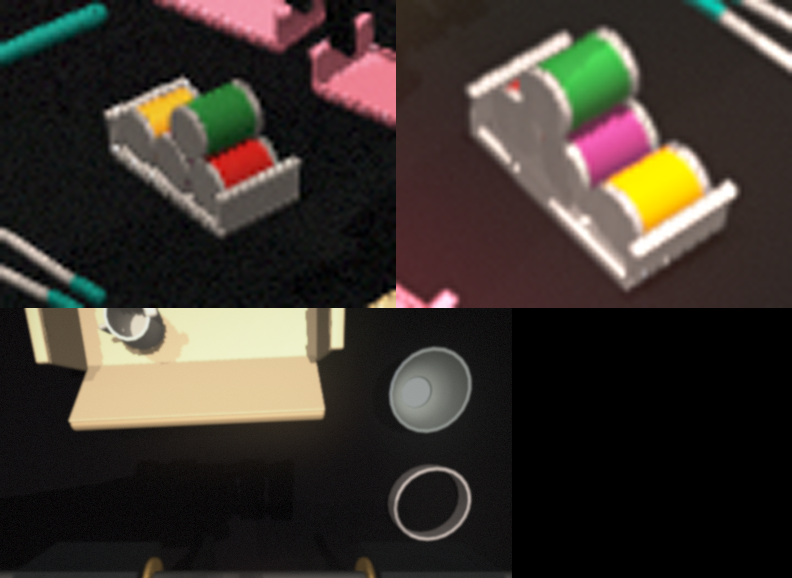

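The stack is seated: green rests in the gap between purple and red. The wrist strip shows the flap's hinge line around (88,57)–(318,50) and lip edge (72,120)–(323,108) raw.

Run:
```python
from h import *
p=np.load("pics/b6.npy",allow_pickle=True).item()
for z in(.06,.065,.07,.075,.08,.085):
    a,b=onplane(p,71,120,z),onplane(p,324,107,z);print(z,a.round(4),b.round(4),np.linalg.norm(a-b).round(4))
a,b=onplane(p,88,57,.01),onplane(p,318,50,.01);print("hinge",a.round(4),b.round(4),np.linalg.norm(a-b).round(4),np.degrees(np.arctan2(*(b-a)[1::-1])))
```

```text
0.06 [0.3885 0.0931 0.06  ] [0.6409 0.0762 0.06  ] 0.253
0.065 [0.3912 0.0931 0.065 ] [0.64   0.0765 0.065 ] 0.2493
0.07 [0.3939 0.0931 0.07  ] [0.6391 0.0767 0.07  ] 0.2457
0.075 [0.3967 0.0931 0.075 ] [0.6382 0.077  0.075 ] 0.242
0.08 [0.3994 0.0931 0.08  ] [0.6373 0.0772 0.08  ] 0.2384
0.085 [0.4021 0.0931 0.085 ] [0.6364 0.0775 0.085 ] 0.2347
hinge [0.3975 0.1566 0.01  ] [0.6474 0.1345 0.01  ] 0.2509 -5.056618103519427
```

Call:
{"op": "arm_command", "data": {"targets": [[[0, 0, -0.0117], [0, 0, 0], -1], [[0, 0, 0], [0.0124, -0.0354, 0], -1], [[0, 0, 0], [0.0124, -0.0354, 0], -1], [[0, 0, 0], [0, 0, 0.045], -1], [[0, 0, 0], [0, 0, 0.05], -1]]}}

```text
clock: 30.65
ee_pos: [0.5155, 0.0417, 0.1848]
ee_rot: [[0.085, 0.996, 0.007], [0.996, -0.085, 0.004], [0.004, 0.006, -1.0]]
wrist_force: [0.7, 0.0, -1.6]
opening: 0.0031
grasp_force: 0.0
```

Call:
{"op": "arm_command", "data": {"targets": [[[0, 0, 0], [0, 0, 0.05], -1], [[0, 0, 0], [0, 0, 0.05], -1], [[0, 0, 0], [0, 0, 0.041], -1], [[0, 0, 0], [0, 0, 0], -1], [[0, 0, 0], [0, 0, 0], -1]]}}

```text
clock: 31.07
ee_pos: [0.5136, 0.0402, 0.0695]
ee_rot: [[0.087, 0.996, -0.003], [0.996, -0.087, -0.002], [-0.002, -0.003, -1.0]]
wrist_force: [0.3, 0.4, 0.4]
opening: 0.0006
grasp_force: 0.0
```

Run:
```python
from h import *
check([.520,.124],.032,'b7')
```

```text
t 31.1 ee [0.5136 0.0402 0.0695] yaw_y -5.0 open 0.0006 wf [0.3 0.4 0.4]
shift norm (tool): [ 0.105  -0.0011 -0.0002]
```

Call:
{"op": "arm_command", "data": {"targets": [[[0, 0, 0], [0.015, 0, 0], -1], [[0, 0, 0], [0.015, 0, 0], -1], [[0, 0, 0], [0.015, 0, 0], -1], [[0, 0, 0], [0.015, 0, 0], -1], [[0, 0, 0], [0, 0, 0], -1]]}}

```text
clock: 31.53
ee_pos: [0.5205, 0.0919, 0.0722]
ee_rot: [[0.083, 0.997, 0.004], [0.997, -0.083, 0.001], [0.001, 0.004, -1.0]]
wrist_force: [1.0, -1.9, 1.8]
opening: 0.0004
grasp_force: 1.3
```

Call:
{"op": "arm_command", "data": {"targets": [[[0, 0, 0], [0.01, 0, 0], -1], [[0, 0, 0], [0.01, 0, 0], -1], [[0, 0, 0], [0.01, 0, 0], -1], [[0, 0, 0], [0, 0, 0], -1], [[0, 0, 0], [0, 0, 0], -1]]}}

```text
clock: 31.95
ee_pos: [0.5204, 0.1153, 0.0701]
ee_rot: [[0.082, 0.997, 0.0], [0.997, -0.082, 0.001], [0.001, 0.0, -1.0]]
wrist_force: [-0.6, 0.0, 0.6]
opening: 0.0002
grasp_force: 0.0
```

Call:
{"op": "arm_command", "data": {"targets": [[[0, 0, 0], [0.007, 0, 0], -1], [[0, 0, 0], [0.005, 0, 0], -1], [[0, 0, 0], [0, 0, 0], -1], [[0, 0, 0], [0, 0, 0], -1]]}}

```text
clock: 32.28
ee_pos: [0.5212, 0.1237, 0.0698]
ee_rot: [[0.084, 0.996, -0.0], [0.996, -0.084, 0.0], [0.0, -0.0, -1.0]]
wrist_force: [0.4, 0.1, 0.6]
opening: 0.0005
grasp_force: 0.0
```

No stop is felt yet, so I push on in small steps until the force shows one.

Call:
{"op": "arm_command", "data": {"targets": [[[0, 0, 0], [0.0025, 0, 0], -1], [[0, 0, 0], [0, 0, 0], -1], [[0, 0, 0], [0, 0, 0], -1]]}}

```text
clock: 32.53
ee_pos: [0.5215, 0.1253, 0.0699]
ee_rot: [[0.084, 0.996, -0.0], [0.996, -0.084, 0.0], [0.0, -0.0, -1.0]]
wrist_force: [0.5, -0.4, -0.5]
opening: 0.0005
grasp_force: 0.0
```

Call:
{"op": "arm_command", "data": {"targets": [[[0, 0, 0], [0.0025, 0, 0], -1], [[0, 0, 0], [0, 0, 0], -1], [[0, 0, 0], [0, 0, 0], -1]]}}

```text
clock: 32.78
ee_pos: [0.5216, 0.126, 0.0698]
ee_rot: [[0.085, 0.996, -0.001], [0.996, -0.085, -0.001], [-0.001, -0.0, -1.0]]
wrist_force: [-1.8, -5.6, 1.4]
opening: 0.0002
grasp_force: 2.4
```

Call:
{"op": "arm_command", "data": {"targets": [[[0, 0, 0], [0.002, 0, 0], -1], [[0, 0, 0], [0, 0, 0], -1], [[0, 0, 0], [0, 0, 0], -1]]}}

```text
clock: 33.03
ee_pos: [0.5216, 0.1261, 0.0698]
ee_rot: [[0.086, 0.996, -0.001], [0.996, -0.086, -0.003], [-0.003, -0.001, -1.0]]
wrist_force: [-1.4, -10.1, 3.9]
opening: 0.0007
grasp_force: 4.9
```

Call:
{"op": "arm_command", "data": {"targets": [[[0, 0, 0], [0.002, 0, 0], -1], [[0, 0, 0], [0, 0, 0], -1], [[0, 0, 0], [0, 0, 0], -1], [[0, 0, 0], [0, 0, 0], -1]]}}

```text
clock: 33.37
ee_pos: [0.5216, 0.1262, 0.0698]
ee_rot: [[0.088, 0.996, -0.002], [0.996, -0.088, -0.004], [-0.004, -0.001, -1.0]]
wrist_force: [-3.2, -15.8, 6.3]
opening: 0.0005
grasp_force: 7.4
```

Call:
{"op": "arm_command", "data": {"targets": [[[0, 0, 0], [-0.02, 0, 0], -1], [[0, 0, 0], [-0.04, 0, 0], -1], [[0, 0, 0], [-0.04, 0, 0], -1], [[0, 0, 0], [0, 0, -0.05], -1], [[0, 0, 0], [0, 0, -0.05], -1]]}}

```text
clock: 33.78
ee_pos: [0.5133, 0.0479, 0.1492]
ee_rot: [[0.089, 0.996, -0.005], [0.996, -0.089, -0.002], [-0.003, -0.004, -1.0]]
wrist_force: [0.5, 1.7, 0.5]
opening: 0.0
grasp_force: 0.0
```

Call:
{"op": "arm_command", "data": {"targets": [[[0, 0, 0], [0, 0, -0.05], -1], [[0, 0, 0], [0, 0, -0.05], -1], [[0, 0, 0], [0, -0.05, -0.01], -1], [[0, 0, 0], [0, -0.03, 0], -1], [[0, 0, 0], [0, 0, 0], -1]]}}

```text
clock: 34.2
ee_pos: [0.4487, 0.0567, 0.2389]
ee_rot: [[0.083, 0.997, 0.0], [0.997, -0.083, 0.002], [0.003, 0.0, -1.0]]
wrist_force: [0.6, -0.3, -0.1]
opening: 0.0003
grasp_force: 0.0
```

Run:
```python
from h import *
s=state();print(s["clock"],s["ee_pos"],s["wrist_force"].round(1));snap("wrist","b8")
o=[]
for n in("scene","side"):
    p,im=snap(n,n+"8");u0,u1,v0,v1=(190,400,140,280) if n=="scene" else (130,340,115,275)
    o.append(cv2.resize(im[v0:v1,u0:u1],(396,280),interpolation=cv2.INTER_CUBIC))
a=np.hstack(o);w=cv2.imread("pics/b8_raw.png")[:270]
cv2.imwrite("pics/f8.png",np.vstack([a,np.pad(w,((0,0),(0,a.shape[1]-512),(0,0)))]))
```

```text
34.2 [0.44870613 0.05672783 0.23888506] [ 0.6 -0.3 -0.1]
```

View pics/f8.png

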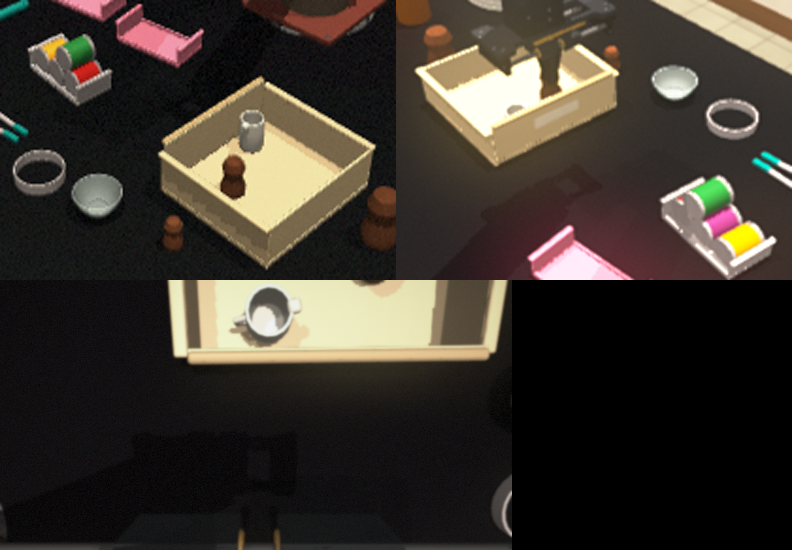

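The bin is shut with only the creamer and pepper pot inside, and the four-tin stack stands in the rack.

Call:
{"op": "arm_command", "data": {"targets": [[[0, 0, 0], [0, 0, 0], -1], [[0, 0, 0], [0, 0, 0], -1], [[0, 0, 0], [0, 0, 0], -1]]}}

```text
clock: 34.6
ee_pos: [0.4518, 0.056, 0.2376]
ee_rot: [[0.085, 0.996, -0.001], [0.996, -0.085, -0.001], [-0.001, -0.001, -1.0]]
wrist_force: [0.2, -0.7, -0.8]
opening: 0.0007
grasp_force: 0.0
```

```bash
python3 -c "
from plant import workorder
print(workorder.close_job())"
```

```text
the job is handed in; nothing more can be done
None
```

All four tins present are stacked in the steel rack (three in the base, green saddled on top), the bin's front panel is pushed shut against its stop, and the job was handed in at about 35 s; no verdict came back.

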